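# Start the lens cleaner: case on the cradle, knob onto its D-shaft and held down

### The job

Get the white lens cleaner going: stand the turtle-shaped lens case on its belly on the cleaner's narrow raised cradle, lengthwise and centred between the two end stops, and let go of it. Then take the loose metal dial knob, turn it so that the flat in its bore matches the flat of the bare D-shaped dial shaft, push it fully home and keep pressing so that the sprung shaft stays pushed down; finish while you are still holding the knob pressed down. Leave all the other things on the ledge where they are.

Things in the scene. Friction and masses are not known exactly. Their poses are not given: they have to be found in the camera images.
- case_center (a point): Centre (half-way up) of the loose sage-grey turtle lens case, 45 g, belly down on the ledge. Shell a rounded oval 54 mm long (x), 46 wide (y), 22 high, its sides upright from 3 to 13 mm above the belly: grip across the width. Belly 11 mm below this point. Axes: x to the head (starts within 0.5 rad of world +x), z up. Case and knob start one at the left, one at the right, either way round.
- case_head (a point): Tip of the turtle's head, 41 mm along x from the case's centre; the tail reaches 36 mm the other way. Both sit over 6 mm above the belly. Four flippers, at most 8 mm high, stick out at the corners (|x| 15 to 29 mm, |y| up to 33 mm); the middle of each side is free for the fingers.
- cradle_seat (a point): Middle of the cradle's top, where the belly rests: a block 69 mm long (x), 32 wide (y), top 58 mm above the ledge and 16 above the cleaner's deck. At each end a stop 4 mm high, 20 wide; 61 mm between them, so the shell has 3.5 mm spare at each end; head and tail pass over the stops. The case may face either way along x. Axes: x along the cradle, within 0.2 rad of world x; z up.
- cleaner: The lens cleaner: a fixed white plastic housing 112 mm (x) by 192 (y), its flat deck 42 mm above the ledge. Origin under its middle at ledge height. The cradle stands 50 mm towards +y of the middle, the bare dial shaft 55 mm towards -y, on a round black dial plate. Axes: x to its back, z up.
- knob_center (a point): Centre (on the axis, 16 mm above the underside) of the loose die-cast metal dial knob, 100 g, 32 mm high, standing bore-down on the ledge. Below: a round drum 38 mm wide, 18 high, with a blind D-shaped bore from underneath, 14 mm deep, 14 mm across, its flat 3 mm from the axis on the +x side. Axes: x to the pointer nose, the side of the flat (starts 0.25 to 0.55 rad left of world +x); z up.
- knob_bar (a point): Middle of the knob's upright grip bar, on the knob's axis, 9 mm above the knob's centre. The bar rises from the drum's top (18 mm above the underside) to 32 mm, is 12 mm wide (y) with flat parallel sides from x = -16 to +14 mm, and ends in a pointed nose at x = +24.5 mm. Same axes as the knob's centre.
- shaft_tip (a point): Centre of the top of the steel D-shaft, 62 mm above the ledge, 20 above the deck at rest. 12 mm across, a flat 2 mm from the axis on the +x side, square-ended. Knob x must lie along this x: the fit takes about 0.35 rad, 1 mm. Knob home: its centre 2 mm above this point, its underside 6 mm over the deck. Turns stiffly. Axes: x out of the flat (0 to 1 rad right of world +x), z up.
- shaft_push (a joint): How far the D-shaft is pushed down into the cleaner, in m: 0 at rest, 0.004 at its stop. Spring: 5 N to start it moving, 9 N fully down; it comes back up when let go.
- lens_tray: Bystander: open purple plastic tray, 100 by 160 mm, 20 mm high. Origin under its middle.
- dispenser: Bystander: chrome pump dispenser, 66 mm across, 173 mm high, spout 50 mm towards its -x. Origin under its middle.
- dish_low: Bystander: lower of two stacked white ceramic dishes, 100 mm across, 22 mm high. Origin under its middle.
- dish_high: Bystander: upper of the stacked dishes, 82 mm across, standing in the lower one; its rim 27 mm above the ledge. Origin under its middle.
- nail_file: Bystander: steel nail file with a black handle, 150 mm long (x), 13 mm wide, 5 mm thick, lying between case and knob. Origin near its middle, on the ledge.
- drops: Bystander: small white drops bottle, 26 mm across, 62 mm high, behind the cleaner. Origin under its middle.
- cream_jar: Bystander: glass cream jar with a metal lid, 64 mm across, 52 mm high. Origin under its middle.

How it is judged:
On the way, in this order (a step that is already met when the one before it is completed fails the run):
1. the lens case stands level on the cradle, lengthwise between the stops, and has been let go (horizontal distance between case_center and cradle_seat below 0.008 m and z of case_center in the frame of cradle_seat between 0.008 and 0.014 m and angle between case_center's own z axis and vertical below 0.06 rad and angle between the x axis of case_center and the x axis of cradle_seat, either way round below 0.25 rad and contact force between lens_case and the fingers below 0.05 N), for 0.2 s.
2. the knob is fully home on the D-shaft and is held down (z of knob_center in the frame of shaft_tip below 0.0045 m and horizontal distance between knob_center and shaft_tip below 0.003 m and angle between the x axis of knob_center and the x axis of shaft_tip, either way round below 0.4 rad and angle between knob_center's own z axis and vertical below 0.12 rad and value of joint shaft_push above 0.0025 m and contact force between the fingers and knob above 2 N), for 0.3 s.
At the end, for the whole second after the job is handed in: Case untouched on the cradle: within 8 mm of its middle, level (0.06 rad), lengthwise (0.25 rad, either way), belly within 3 mm of the pad. Knob on the shaft: within 2.5 mm of full depth, 3 mm of its axis, 0.4 rad. Fingers still on the knob, shaft held down over 2.5 mm of 4 for the last second (all of step 1 and all of step 2); the arm keeps its last pose, push and grip.
It fails at once if the knob is pushed onto the shaft while the lens case is not standing on the cradle (z of knob_center in the frame of shaft_tip below 0.0045 m and horizontal distance between knob_center and shaft_tip below 0.003 m and angle between the x axis of knob_center and the x axis of shaft_tip, either way round below 0.4 rad and angle between knob_center's own z axis and vertical below 0.12 rad and not (horizontal distance between case_center and cradle_seat below 0.008 m and z of case_center in the frame of cradle_seat between 0.008 and 0.014 m and angle between case_center's own z axis and vertical below 0.06 rad and angle between the x axis of case_center and the x axis of cradle_seat, either way round below 0.25 rad)).
It fails at once if another thing on the ledge is moved by more than 20 mm (distance of any of lens_tray, dispenser, dish_low, dish_high, nail_file, drops, cream_jar from where it was at the start of the episode above 0.02 m).
It also fails if it takes over 58 s, if anything falls off the work surface, if the arm or the gripper's body presses on something with over 40 N, if the wrist force passes 120 N, or if a joint passes its speed limit or range.

### The arm

A 6-joint arm with a two-finger parallel gripper is mounted at the origin on the work surface. World frame = base frame: x ahead of the robot, y to its left, z up, the work surface at z = 0. Lengths are in m, angles in rad, forces in N, time in s.
With the tool pointing down it reaches from about 0.425 to 0.95 m from the base axis. Payload 3.5 kg.
Tool frame: the origin (TCP) lies at the centre of the arm's flange, where the gripper is bolted on; the fingertips stand 173 mm ahead of it and the grasp point (between the pads) lies 155 mm ahead of it; z points along the fingers, y is the direction in which the jaws open and shut (so a half turn about z gives the same grasp; the last joint's range is limited). The gripper opens to 85 mm and grips with 20 to 120 N. Pads are 22 mm wide; open, the fingers measure 114 mm over their backs; the gripper's body (76 mm by 85 mm) begins 54 mm behind the grasp point. The pads swing forward as they close: fully open they stand 13 mm farther back than shut.
Start: joints at [1.015, 0.286, 1.577, -0, 1.279, -0.15], TCP at [0.266, 0.62, 0.405] pointing down, gripper open.
Joint ranges: [-2.77, 2.77], [-0.9, 2.22], [0.21, 2.48], [-1.53, 4.67], [0.24, 2.81], [-2.84, 2.84]. Speed limits (rad/s): [2.79, 2.79, 3.14, 3.14, 3.14, 3.14].

### API

Orientations are given as a unit quaternion [x, y, z, w].
In Python, from cell import * gives the robot as it stands.
- The arm moves only by the tool jog_arm, never from a script. Its argument "commands" is text: rows parted by semicolons, each of 7 numbers parted by spaces: the opening in per cent of the stroke, from 0 (shut) to 100 (fully open), then the shift along the tool's x, y, z in cm, then the turn, a rotation vector about the tool's x, y, z in rad. A call has 1 to 8 rows; each row shifts and turns the commanded pose from where the row before left it, along the tool's axes as they then stand; what a row does not reach is not made up. A row lasts 1/10 s, in which the tool goes at most 50 mm and 8.59 degrees, less where a joint would pass 70% of its speed; a pose out of reach is approached as far as the arm can. A call with a gripper value outside its range is refused whole. The fingers move at their own pace and stop on an object; "grip_force" is the grip in N (left out, the last holds). Time passes only in rows, so rows that do not move let the fingers close. It gives the time, the measured TCP pose, the force and the opening at its end, in the units of the state.
- get_obs(): the state, without advancing time (a new reading comes with each control period).
- camera(name): name is "scene" or "top" or "wrist"; returns the picture (480x640x3 uint8, blue, green, red); there is no depth.
- camera_model(name): a dict with "intrinsics" (3x3 intrinsics, pixels), "R" (3x3) and "t" (3): a world point X has camera coordinates R X + t. Camera axes: x right, y down, z forward; pixel columns grow to the right and rows downward; lengths in m; the calibration is good to about 2 mm. A picture is of the moment at which its call begins: read the wrist's pose just before it. camera_model takes no time and is no camera call; for the wrist camera it gives the pose at the moment of the call.
- job_done(): hands the job in, once; it reports no verdict.
The state is a dict: "clock": time; "joint_pos": joint angles; "qvel": joint speeds; "effort": joint torques, N m; "position": TCP position; "orientation": TCP orientation; "wrist_force": force on the tool from outside, world axes, zero at the start; "torque": the same for the moment, N m; "finger_gap": opening from 0.0 (shut) to 1.0 (fully open).
Only numpy, scipy, OpenCV 4.12 (cv2) and the standard library are available. Lean on these libraries where they do the work, as an engineer would, in place of code of your own. Each camera call takes 0.05 s, during which the arm holds its last target.

## Working session

There is one attempt and no reset: what is moved stays moved. The work goes in short steps, Python scripts to look and compute and a tool call to move; the robot and the scene stay as the last step left them, time stands still between calls to the robot, and variables do not carry over. Pictures are saved under pics/ and viewed, and the job is handed in when it is done.

Besides the shell and the picture viewer there is one more tool, called as name(argument=value, ...), one argument or row to a line, values as JSON. jog_arm: Moves the arm, as the interface text tells. Its arguments: {"type":"object","properties":{"commands":{"type":"string"},"grip_force":{"type":"number"}},"required":["commands"]}

```bash
ls; mkdir -p pics
python3 - <<'E'
from cell import *
import cv2
o=get_obs();print(o)
for n in ["scene","top"]:
    cv2.imwrite(f"pics/{n}0.png",camera(n)); m=camera_model(n); print(n,m)
E
```

```text
pics
{'clock': 0.0, 'joint_pos': array([ 1.01498968e+00,  2.87144462e-01,  1.57819813e+00,  9.11947749e-06,
        1.27862024e+00, -1.49980019e-01]), 'qvel': array([ 0.00050024, -0.00040279,  0.00289915,  0.00090501,  0.0014727 ,
       -0.00054283]), 'effort': array([ 1.05745883e-03, -4.06000364e+01, -2.92615181e+01, -1.43444977e-04,
        5.93526711e-03, -4.43350530e-06]), 'position': array([0.26629417, 0.61996425, 0.40334941]), 'orientation': array([ 2.01524877e-01,  9.79482680e-01, -1.11055107e-03, -4.13679566e-04]), 'wrist_force': array([ 0.16012707, -0.1281267 , -0.36728231]), 'torque': array([-0.0244762 , -0.02813699,  0.00223392]), 'finger_gap': 0.9994724259663962}
scene {'intrinsics': array([[436.95818637,   0.        , 315.81116788],
       [  0.        , 436.95818637, 244.16121308],
       [  0.        ,   0.        ,   1.        ]]), 'R': array([[ 0.86627165,  0.49957086,  0.00154556],
       [ 0.26645178, -0.45941441, -0.84731449],
       [-0.42258357,  0.73441634, -0.53108922]]), 't': array([-0.51897982, -0.11132125,  1.22678723])}
top {'intrinsics': array([[497.60959424,   0.        , 323.24352264],
       [  0.        , 497.60959424, 241.7114574 ],
       [  0.        ,   0.        ,   1.        ]]), 'R': array([[-0.02352683, -0.99971029, -0.0050822 ],
       [-0.99246013,  0.02396727, -0.12020172],
       [ 0.1202887 ,  0.00221592, -0.99273648]]), 't': array([-0.0052144 ,  0.60800794,  1.0457401 ])}
```

View pics/top0.png

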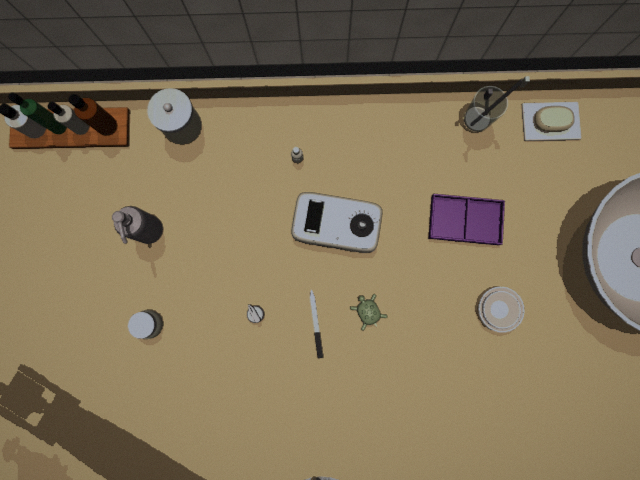

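View pics/scene0.png

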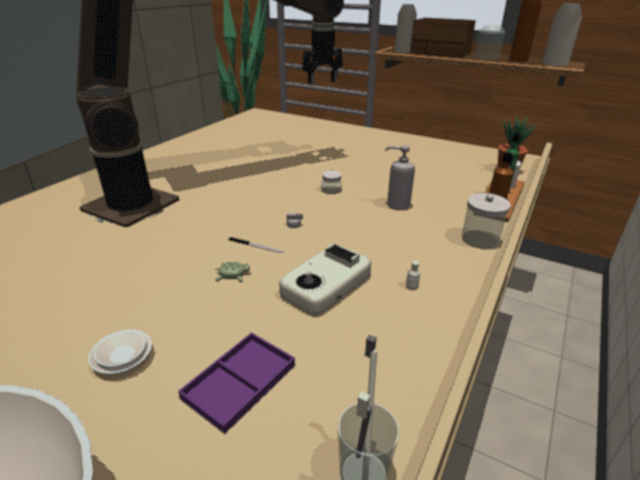

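The top view shows the turtle at (368,312), the knob at (255,314), the cradle at (314,216) and the dial plate at (361,225). I'll zoom in on these.

```bash
cat > h.py <<'E'
import numpy as np, cv2
from scipy.spatial.transform import Rotation as Ro
def p2w(m,u,v,z):
    d=m["R"].T@np.linalg.inv(m["intrinsics"])@np.array([u,v,1.]); c=-m["R"].T@m["t"]
    return c+d*(z-c[2])/d[2]
def w2p(m,X):
    q=m["intrinsics"]@(m["R"]@np.asarray(X,float)+m["t"]); return q[:2]/q[2]
E
python3 - <<'E'
from h import *
from cell import camera_model
m=camera_model("top")
im=cv2.imread("pics/top0.png")
a=cv2.resize(im[180:260,285:395],None,fx=5,fy=5,interpolation=cv2.INTER_CUBIC)
b=cv2.resize(im[285:345,340:400],None,fx=5,fy=5,interpolation=cv2.INTER_CUBIC)
c=cv2.resize(im[285:345,225:285],None,fx=5,fy=5,interpolation=cv2.INTER_CUBIC)
o=np.zeros((600,800,3),np.uint8);o[:400,:550]=a;o[300:600,500:800]=0
o[300:600,500:800]=b; cv2.imwrite("pics/z1.png",o)
o=np.zeros((300,600,3),np.uint8);o[:,:300]=c;o[:,300:]=b;cv2.imwrite("pics/z2.png",o)
for n,u,v,z in [("turtle",368,312,.011),("knob",255,314,.02),("cradle",314,216,.058),("dial",361,225,.042),("cleaner",337,222,.04)]: print(n,p2w(m,u,v,z))
E
```

```text
turtle [ 0.45353351 -0.11393241  0.011     ]
knob [0.45517709 0.13225521 0.02      ]
cradle [ 0.66115919 -0.00123127  0.058     ]
dial [ 0.64164267 -0.10257503  0.042     ]
cleaner [ 0.64982768 -0.05069042  0.04      ]
```

View pics/z1.png

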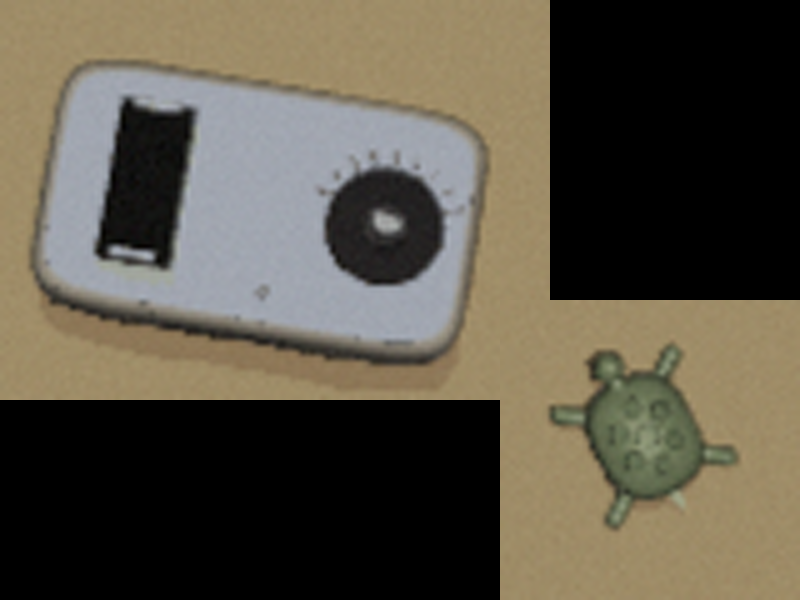

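View pics/z2.png

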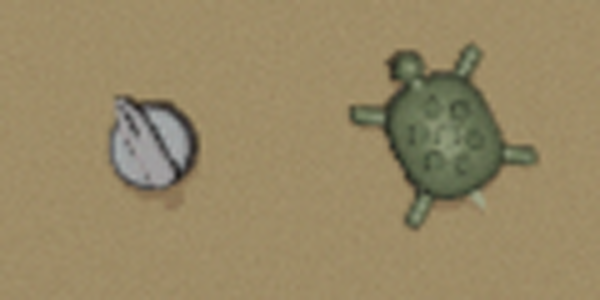

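```bash
cat >> h.py <<'E'
def plan(o,targets,grip,vmax=4.8,wmax=.145):
    """targets: (x,y,z,jawyaw). print rounded rows, tool axes"""
    p=np.array(o["position"]);R=Ro.from_quat(o["orientation"]).as_matrix()
    rows=[]
    for t in targets:
        P=np.array(t[:3]);c,s=np.cos(t[3]),np.sin(t[3])
        T=np.array([[-s,c,0],[c,s,0],[0,0,-1.]]).T
        rv=Ro.from_matrix(R.T@T).as_rotvec()
        n=int(max(1,np.ceil(np.linalg.norm(P-p)*100/vmax),np.ceil(np.linalg.norm(rv)/wmax)))
        for k in range(n):
            rv=Ro.from_matrix(R.T@T).as_rotvec()
            sh=np.round(R.T@(P-p)*100/(n-k),2); w=np.round(rv/(n-k),3)
            rows.append(f"{grip} "+" ".join(f"{a:g}" for a in [*sh,*w]))
            p=p+R@sh/100; R=R@Ro.from_rotvec(w).as_matrix()
    for i in range(0,len(rows),8): print("; ".join(rows[i:i+8]))
    print("end",p.round(4),"n",len(rows))
E
python3 - <<'E'
from h import *
from cell import *
m=camera_model("top")
f=lambda u,v,z:p2w(m,u,v,z)
# turtle
sh=f(340+(645-500)/5,285+(437-300)/5,.014);hd=f(340+106/5,285+62/5,.009);tl=f(340+180/5,285+200/5,.007)
d=hd-tl;print("turtle",sh,np.arctan2(d[1],d[0]))
a=f(285+160/5,180+103/5,.06);b=f(285+135/5,180+258/5,.06);d=a-b;print("cradle",(a+b)/2,np.linalg.norm(d),np.arctan2(d[1],d[0]))
print("dialplate",f(285+385/5,180+226/5,.043))
k=(225+152/5,285+146/5);print("knob",f(*k,.018))
o=get_obs()
plan(o,[(.45,.3,.38,.0),(.455,-.11,.33,-1.08)],70)
E
```

```text
turtle [ 0.45268365 -0.11583328  0.014     ] 0.46592908880718414
cradle [ 0.6606936  -0.00235972  0.06      ] 0.06810693876017282 -0.17930580714467284
dialplate [ 0.64099763 -0.10465421  0.043     ]
knob [0.4546849  0.13167034 0.018     ]
70 -3.28 -2.46 0.26 -0 0 0.129; 70 -3.57 -2.02 0.27 -0 0 0.129; 70 -3.8 -1.54 0.26 -0 0 0.13; 70 -3.97 -1.04 0.27 -0 0 0.129; 70 -4.06 -0.52 0.26 -0 0 0.13; 70 -4.1 0.01 0.27 -0 0 0.129; 70 -4.06 0.54 0.26 -0.001 0.001 0.13; 70 -3.96 1.07 0.26 -0 0 0.129
70 -3.79 1.56 0.26 -0.001 0.001 0.13; 70 -4.56 0.06 0.55 0 -0 0.12; 70 -4.52 0.6 0.55 0 -0 0.12; 70 -4.41 1.14 0.55 -0 -0 0.12; 70 -4.24 1.66 0.56 -0 -0 0.12; 70 -4.02 2.15 0.55 -0 -0 0.12; 70 -3.73 2.62 0.56 -0 -0 0.12; 70 -3.39 3.04 0.55 -0 -0 0.12
70 -3 3.43 0.56 -0 -0 0.12; 70 -2.57 3.76 0.55 -0 -0.001 0.12
end [ 0.455 -0.11   0.33 ] n 18
```

jog_arm(
  commands="70 -3.3 -2.5 0.3 0 0 0.13; 70 -3.6 -2.0 0.3 0 0 0.13; 70 -3.8 -1.5 0.3 0 0 0.13; 70 -4.0 -1.0 0.3 0 0 0.13; 70 -4.1 -0.5 0.3 0 0 0.13; 70 -4.1 0 0.3 0 0 0.13; 70 -4.1 0.5 0.3 0 0 0.13; 70 -4.0 1.1 0.3 0 0 0.13",
)

```text
clock: 0.9
position: [0.431, 0.3327, 0.3801]
orientation: [0.663, 0.748, -0.0, -0.0]
wrist_force: [0.6, 0.8, -0.0]
finger_gap: 0.7
```

jog_arm(
  commands="70 -3.8 1.6 0.3 0 0 0.13; 70 -4.6 0.1 0.5 0 0 0.12; 70 -4.5 0.6 0.5 0 0 0.12; 70 -4.4 1.1 0.5 0 0 0.12; 70 -4.2 1.7 0.5 0 0 0.12; 70 -4.0 2.2 0.5 0 0 0.12; 70 -3.7 2.6 0.5 0 0 0.12; 70 -3.4 3.0 0.5 0 0 0.12",
)

```text
clock: 1.7
position: [0.4538, -0.0214, 0.3423]
orientation: [0.936, 0.353, 0.0, -0.0]
wrist_force: [0.6, 0.1, -0.1]
finger_gap: 0.699
```

jog_arm(
  commands="70 -3 3.4 0.6 0 0 0.12; 70 -2.6 3.8 0.6 0 0 0.12; 70 0 0 0 0 0 0; 70 0 0 0 0 0 0",
)

```text
clock: 2.1
position: [0.4544, -0.1118, 0.3302]
orientation: [0.971, 0.24, -0.0, -0.001]
wrist_force: [-0.2, -0.2, -0.8]
finger_gap: 0.698
```

Run:
```python
from h import *
from cell import *
import pickle
o=get_obs();m=camera_model("wrist");im=camera("wrist");cv2.imwrite("pics/w1.png",im);pickle.dump((m,o),open("w1.pkl","wb"))
print(o["position"],o["orientation"],m)
print(w2p(m,[.4527,-.1158,.011]))
```

```text
[ 0.45444426 -0.11182198  0.33017879] [ 9.70858366e-01  2.39652573e-01 -4.77670752e-04 -6.69984283e-04] {'intrinsics': array([[397.84181518,   0.        , 320.2094753 ],
       [  0.        , 397.84181518, 237.81351279],
       [  0.        ,   0.        ,   1.        ]]), 'R': array([[ 4.66363008e-01, -8.84592959e-01, -9.17315620e-04],
       [-8.41116287e-01, -4.43762458e-01,  3.09189702e-01],
       [-2.73914104e-01, -1.43423070e-01, -9.50999940e-01]]), 't': array([-0.31118727,  0.31504572,  0.41750505])}
[323.34418789 223.29020516]
```

View pics/w1.png

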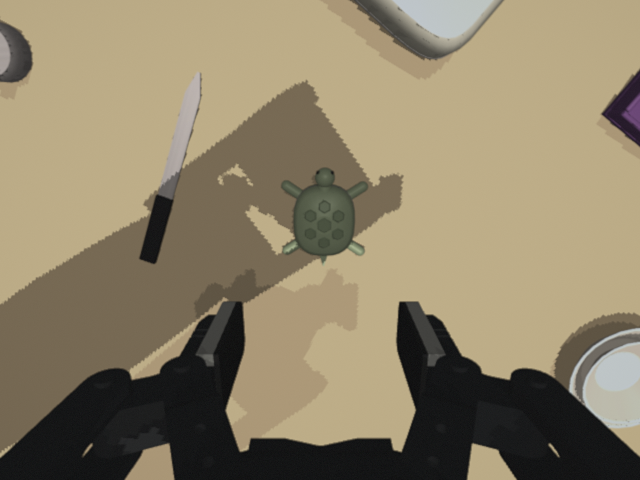

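The wrist view shows the turtle aligned with the jaws: head tip at (324,168), tail at (323,262), shell from columns 293 to 356. I'll refine this with a mask.

Run:
```python
from h import *
from cell import get_obs
import pickle
m,o=pickle.load(open("w1.pkl","rb"));im=cv2.imread("pics/w1.png")
# shell green: g>r
b,g,r=[im[...,i].astype(int) for i in range(3)]
k=((g-r)>5).astype(np.uint8);k[290:]=0;k[:,:250]=0;k[:,400:]=0;k[:150]=0
n,l,st,c=cv2.connectedComponentsWithStats(k);i=1+st[1:,4].argmax();k=(l==i).astype(np.uint8)
print(st[i])
core=cv2.morphologyEx(k,cv2.MORPH_OPEN,cv2.getStructuringElement(2,(31,31)))
cn=max(cv2.findContours(core,0,1)[0],key=cv2.contourArea);e=cv2.fitEllipse(cn);print(e)
ys,xs=np.where(k);
hd=p2w(m,324.5,168,.009);tl=p2w(m,323,262,.007);d=hd-tl
print("head-tail yaw",np.arctan2(d[1],d[0]),np.linalg.norm(d),"ctr from head",hd-.041*d/np.linalg.norm(d))
ct=p2w(m,*e[0],.012);print("shell ctr",ct)
for z in(.008,.012):print(p2w(m,*e[0],z))
```

```text
[ 283  169   81   96 3768]
((327.0366516113281, 212.2423553466797), (44.749847412109375, 55.56199264526367), 141.31964111328125)
head-tail yaw 0.4727827257325009 0.07402727444372148 ctr from head [ 0.4529567  -0.11594066  0.0078923 ]
shell ctr [ 0.46177623 -0.11408853  0.012     ]
[ 0.46090343 -0.11462445  0.008     ]
[ 0.46177623 -0.11408853  0.012     ]
```

Run:
```python
from h import *
from cell import get_obs
plan(get_obs(),[(.453,-.116,.25,-1.1),(.453,-.116,.182,-1.1),(.453,-.116,.174,-1.1)],72,vmax=4)
```

```text
72 -0.12 0.13 2.68 -0 0 0.005; 72 -0.13 0.13 2.68 -0.001 0 0.005; 72 -0.12 0.13 2.67 -0 0 0.005; 72 0 0 3.4 -0 0 0; 72 0 0 3.4 -0 0 0; 72 0 0 0.8 -0 0 0
end [ 0.453 -0.116  0.174] n 6
```

jog_arm(
  commands="72 -0.1 0.1 2.7 0 0 0.005; 72 -0.1 0.1 2.7 0 0 0.005; 72 -0.1 0.2 2.6 0 0 0.005; 72 0 0 3 0 0 0; 72 0 0 3 0 0 0; 72 0 0 1.6 0 0 0; 72 0 0 0 0 0 0; 45 0 0 0 0 0 0",
  grip_force=30,
)

```text
clock: 2.95
position: [0.4543, -0.1149, 0.1751]
orientation: [0.972, 0.234, 0.0, -0.0]
wrist_force: [-0.1, -1.1, -0.2]
finger_gap: 0.569
```

jog_arm(
  commands="40 0 0 0 0 0 0; 40 0 0 0 0 0 0; 40 0 0 0 0 0 0",
)

```text
clock: 3.25
position: [0.4543, -0.1161, 0.1757]
orientation: [0.972, 0.233, 0.001, 0.001]
wrist_force: [0.3, -0.3, -0.3]
finger_gap: 0.517
```

Run:
```python
from h import *
from cell import *
o=get_obs();print(o["position"],o["finger_gap"],o["wrist_force"])
cv2.imwrite("pics/w2.png",camera("wrist"))
```

```text
[ 0.45430934 -0.11608629  0.1756691 ] 0.5168913425060057 [ 0.26605327 -0.32196155 -0.26446994]
```

View pics/w2.png

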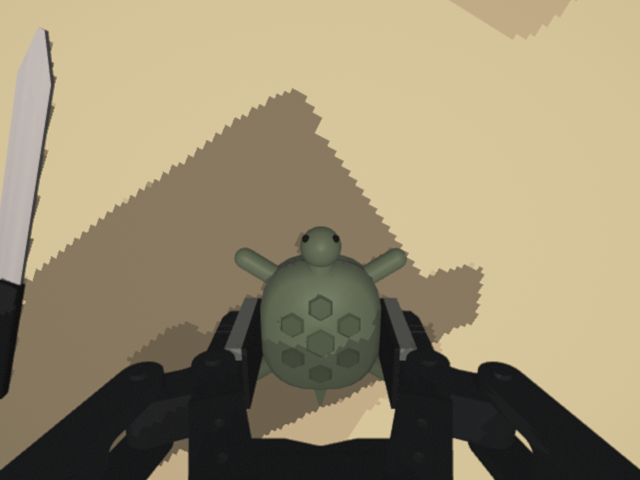

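Run:
```python
from h import *
from cell import *
m=camera_model("wrist");o=get_obs()
hd=p2w(m,320,228,.009);tl=p2w(m,321,404,.007);d=hd-tl
c=hd-.041*d/np.linalg.norm(d);print(hd,tl,np.linalg.norm(d),np.arctan2(d[1],d[0]),c)
R=Ro.from_quat(o["orientation"]).as_matrix();print("in tool",R.T@(c-o["position"]), "toolx yaw",np.arctan2(R[1,0],R[0,0]))
plan(o,[(.46,-.11,.26,-1.15),(.57,-.03,.34,-1.75)],40)
```

```text
[ 0.48916212 -0.09935561  0.009     ] [ 0.41995927 -0.13514044  0.007     ] 0.07793322525000558 0.47723424730975617 [ 0.4527551  -0.1181817   0.00794782]
in tool [-0.00253069  0.00088019  0.16770467] toolx yaw 0.4707795846714704
40 0.4 -0.14 -4.22 0.001 -0.001 0.025; 40 0.39 -0.15 -4.21 0 -0 0.025; 40 2.66 -0.56 -1.6 0 -0 0.12; 40 2.58 -0.88 -1.6 0 -0 0.12; 40 2.45 -1.18 -1.6 0 -0 0.12; 40 2.29 -1.46 -1.6 0 -0 0.12; 40 2.1 -1.73 -1.6 0 -0 0.12
end [ 0.57 -0.03  0.34] n 7
```

jog_arm(
  commands="40 0.4 -0.1 -4.2 0 0 0.025; 40 0.4 -0.2 -4.2 0 0 0.025; 40 2.7 -0.6 -1.6 0 0 0.12; 40 2.6 -0.9 -1.6 0 0 0.12; 40 2.5 -1.2 -1.6 0 0 0.12; 40 2.3 -1.5 -1.6 0 0 0.12; 40 2.1 -1.7 -1.6 0 0 0.12; 40 0 0 0 0 0 0",
)

```text
clock: 4.1
position: [0.5729, -0.0275, 0.3422]
orientation: [0.996, -0.089, 0.004, 0.0]
wrist_force: [0.2, 0.1, 0.0]
finger_gap: 0.523
```

jog_arm(
  commands="40 0 0 0 0 0 0; 40 0 0 0 0 0 0",
)

```text
clock: 4.3
position: [0.5697, -0.0289, 0.3375]
orientation: [0.996, -0.089, -0.001, -0.0]
wrist_force: [-1.0, 0.5, -1.1]
finger_gap: 0.522
```

Run:
```python
from h import *
from cell import *
import pickle
o=get_obs();m=camera_model("wrist");im=camera("wrist");cv2.imwrite("pics/w3.png",im);pickle.dump((m,o),open("w3.pkl","wb"))
print(o["position"],o["finger_gap"])
```

```text
[ 0.56967012 -0.02892403  0.33746057] 0.5216936354597876
```

View pics/w3.png

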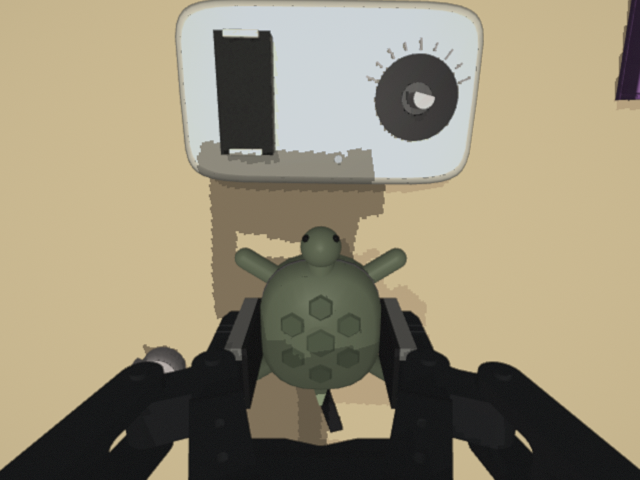

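Run:
```python
from h import *
im=cv2.imread("pics/w3.png")
o=np.zeros((600,800,3),np.uint8)
a=cv2.resize(im[20:170,200:290],None,fx=4,fy=4,interpolation=cv2.INTER_CUBIC);o[:600,:360]=a
b=cv2.resize(im[45:150,365:470],None,fx=4,fy=4,interpolation=cv2.INTER_CUBIC);o[:420,370:790]=b
cv2.imwrite("pics/z3.png",o)
```

```text
(no output)
```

View pics/z3.png

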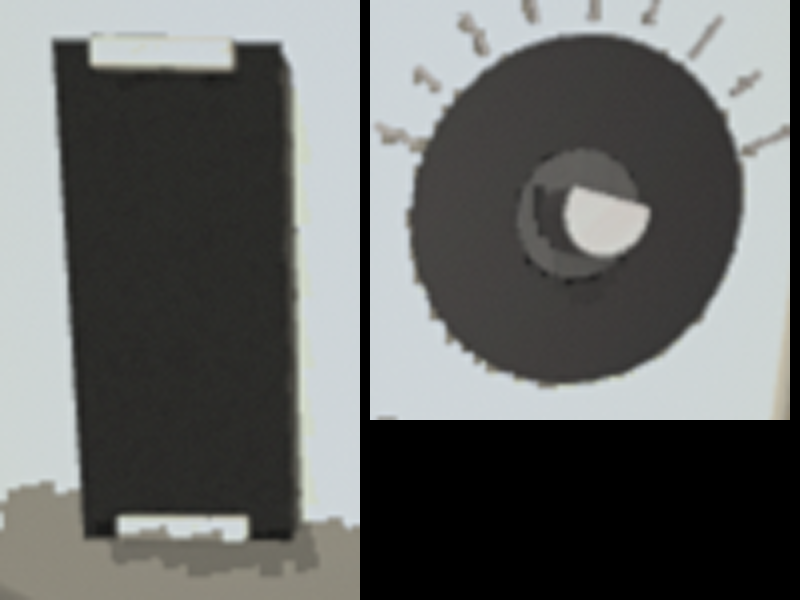

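Run:
```python
from h import *
import pickle
m,o=pickle.load(open("w3.pkl","rb"))
z=lambda x,y:(x/4+200-.4,y/4+20-.4)
C=[p2w(m,*z(*c),.058) for c in[(53,40),(282,43),(297,540),(84,538)]]
c=np.mean(C,0);a=(C[0]+C[1]-C[2]-C[3])/2;w=(C[0]+C[3]-C[1]-C[2])/2
cy=np.arctan2(a[1],a[0]);print("cradle",c,"L",np.linalg.norm(a),"W",np.linalg.norm(w),"yaw",cy,np.arctan2(w[1],w[0])-np.pi/2)
s=lambda x,y:((x-370)/4+365-.4,y/4+45-.4)
P=[p2w(m,*s(*c),.062) for c in[(572,187),(651,208)]];d=P[1]-P[0]
ang=np.arctan2(d[1],d[0])+np.pi/2;n=np.array([np.cos(ang),np.sin(ang),0])
sc=(P[0]+P[1])/2-.002*n
bt=p2w(m,*s(605,257),.062)
print("shaft",sc,"chord",np.linalg.norm(d),"ang",ang,"bot dist",np.linalg.norm(bt-sc))
lf=p2w(m,*s(565,215),.062);print(np.linalg.norm(lf-sc))
pl=p2w(m,*s(577,208),.043);print("plate",pl)
# predicted from cradle
ax=np.array([np.cos(cy),np.sin(cy),0]);ay=np.array([-np.sin(cy),np.cos(cy),0]);print("pred shaft",c-.105*ay)
# case in tool frame (from grasped picture): head tip
t=o["position"];R=Ro.from_quat(o["orientation"]).as_matrix()
# case center in tool: (-2,+.5) mm
off=R@np.array([-.002,.0005,0]);print("TCP target",c-off)
```

```text
cradle [ 0.66231198 -0.00119621  0.058     ] L 0.06871933021228546 W 0.03241069854867472 yaw -0.18756873878794114 -0.18797960023101856
shaft [ 0.64236159 -0.10392422  0.062     ] chord 0.012000898235708081 ang -0.4177881914919801 bot dist 0.006239727933008594
0.0061007548077931404
plate [ 0.64334944 -0.10402538  0.043     ]
pred shaft [ 0.64273255 -0.10435456  0.058     ]
TCP target [ 0.664369   -0.00105964  0.05799464]
```

Run:
```python
from h import *
from cell import get_obs
plan(get_obs(),[(.6643,-.0011,.29,-1.759),(.6643,-.0011,.245,-1.759)],40)
```

```text
40 2.94 -1.48 1.57 0 0.001 0.003; 40 2.94 -1.49 1.57 0 0.001 0.003; 40 2.93 -1.49 1.58 0 0.001 0.003; 40 0 -0.01 4.5 0 -0 -0
end [ 0.6643 -0.001   0.245 ] n 4
```

jog_arm(
  commands="40 2.9 -1.5 1.6 0 0.001 0.003; 40 2.9 -1.5 1.6 0 0.001 0.003; 40 3.0 -1.5 1.6 0 0.001 0.003; 40 0 0 0 0 0 0; 40 0 0 2.2 0 0 0; 40 0 0 2.2 0 0 0; 40 0 0 0 0 0 0; 40 0 0 0 0 0 0",
)

```text
clock: 5.15
position: [0.6647, -0.0009, 0.2466]
orientation: [0.996, -0.094, 0.001, 0.0]
wrist_force: [0.1, -0.6, 0.4]
finger_gap: 0.519
```

Run:
```python
from h import *
from cell import *
o=get_obs();print(o["position"],o["orientation"])
cv2.imwrite("pics/w4.png",camera("wrist"))
cv2.imwrite("pics/s4.png",cv2.resize(camera("scene")[220:330,260:400],None,fx=5,fy=5,interpolation=2))
plan(o,[(.6643,-.0011,.236,-1.759)],40)
```

```text
[ 0.66471353 -0.00086531  0.2466003 ] [ 9.95550169e-01 -9.42308747e-02  6.21474778e-04  1.33208016e-04]
40 -0.04 0.03 1.06 0 -0.001 -0.001
end [ 0.6643 -0.0011  0.236 ] n 1
```

View pics/w4.png

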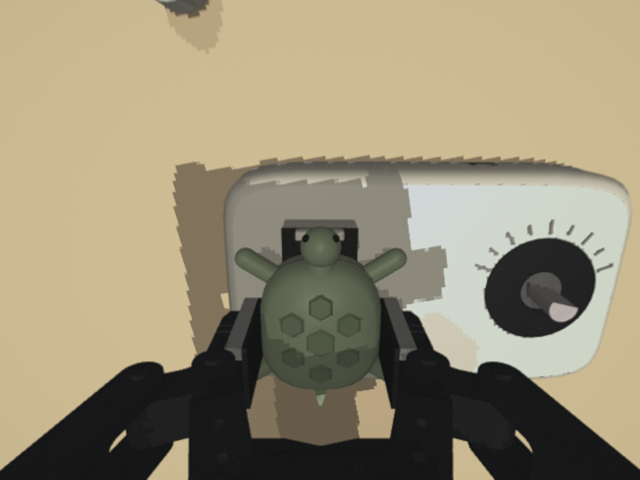

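View pics/s4.png

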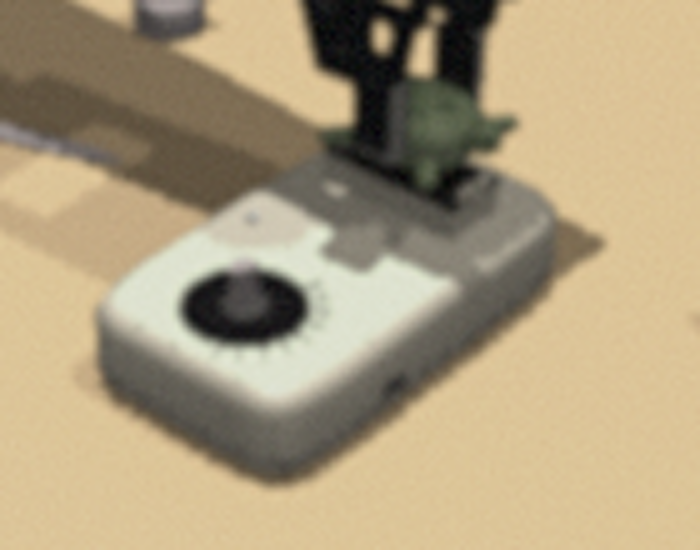

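Run:
```python
from h import *
from cell import *
m=camera_model("wrist");o=get_obs();R=Ro.from_quat(o["orientation"]).as_matrix()
print("pad back edge in tool x", (R.T@(p2w(m,320,220,.058)-o["position"]))[:2], "want .0345-.002=.0325")
hz=o["position"][2]-.1757
hd=p2w(m,320,228,.009+hz);tl=p2w(m,321,404,.007+hz);print("head",(R.T@(hd-o["position"]))[:2],"tail",(R.T@(tl-o["position"]))[:2])
```

```text
pad back edge in tool x [0.03521972 0.00067105] want .0345-.002=.0325
head [0.03883742 0.00066777] tail [-0.03886653  0.00116902]
```

jog_arm(
  commands="40 0 0 0.5 0 0 0; 40 0 0 0.4 0 0 0; 40 0 0 0 0 0 0; 40 0 0 0 0 0 0",
)

```text
clock: 5.65
position: [0.6654, -0.0003, 0.2377]
orientation: [0.996, -0.094, 0.001, 0.0]
wrist_force: [0.7, -0.3, -0.6]
finger_gap: 0.522
```

Run:
```python
from h import *
im=cv2.imread("pics/w4.png")
cv2.imwrite("pics/z4.png",cv2.resize(im[205:275,270:370],None,fx=7,fy=7,interpolation=2))
```

```text
(no output)
```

View pics/z4.png

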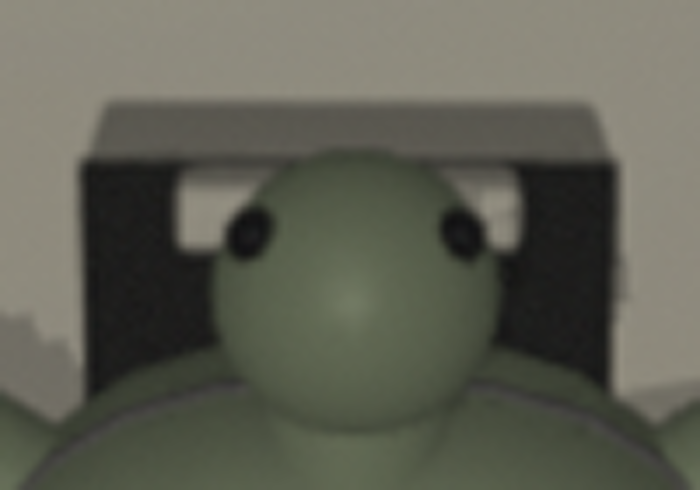

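Run:
```python
from h import *
from cell import *
m=camera_model("wrist");o=get_obs();R=Ro.from_quat(o["orientation"]).as_matrix()
# adjust: picture was at z .2466, camera rigid to tool -> shift
dp=np.array([.66471,-.00087,.2466])-o["position"]
m2=dict(m);m2["t"]=m["t"]-m["R"]@dp
print((R.T@(p2w(m2,319.9,227.7,.058)-[.66471,-.00087,.2466]))[:2])
print(o["position"])
```

```text
[0.03250829 0.0006186 ]
[ 6.65442224e-01 -2.72326890e-04  2.37693913e-01]
```

jog_arm(
  commands="40 0 0 0.2 0 0 0; 40 0 0 0 0 0 0; 40 0 0 0.15 0 0 0; 40 0 0 0 0 0 0; 40 0 0 0 0 0 0",
)

```text
clock: 6.15
position: [0.6655, -0.0003, 0.2342]
orientation: [0.996, -0.094, 0.001, 0.0]
wrist_force: [-0.1, -0.4, -1.9]
finger_gap: 0.521
```

jog_arm(
  commands="40 0 0 0.1 0 0 0; 40 0 0 0 0 0 0; 56 0 0 0 0 0 0; 62 0 0 0 0 0 0; 75 0 0 0 0 0 0; 75 0 0 0 0 0 0",
)

```text
clock: 6.75
position: [0.6656, -0.0004, 0.2333]
orientation: [0.996, -0.094, 0.002, 0.0]
wrist_force: [0.4, 0.7, -0.8]
finger_gap: 0.747
```

Run:
```python
from h import *
from cell import *
o=get_obs();print(o["position"],o["orientation"],o["finger_gap"],o["wrist_force"])
cv2.imwrite("pics/w5.png",camera("wrist"))
```

```text
[ 6.65558464e-01 -3.51676756e-04  2.33258926e-01] [ 9.95571104e-01 -9.39980971e-02  1.58627445e-03  1.34928386e-04] 0.7473878619429876 [ 0.42732236  0.70284753 -0.78042805]
```

View pics/w5.png

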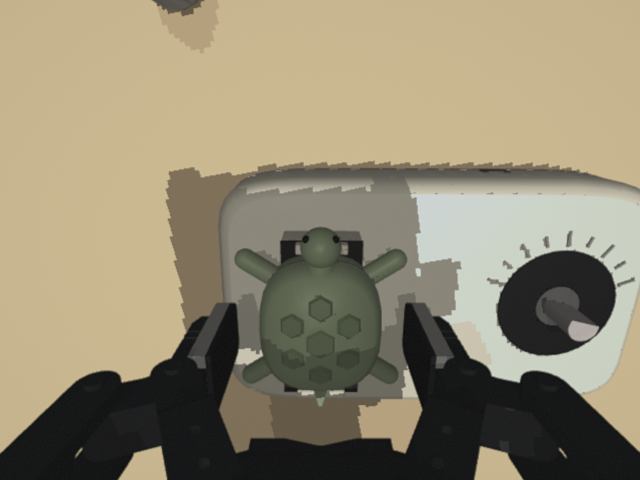

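Run:
```python
from h import *
from cell import get_obs
plan(get_obs(),[(.665,-.0004,.315,-1.759),(.454,.131,.30,-1.12)],75)
```

```text
75 -0.01 0.01 -4.09 -0 -0.002 -0; 75 -0.02 0.01 -4.09 -0 -0.001 -0; 75 -3.87 -1.49 0.25 -0 -0 -0.107; 75 -3.68 -1.9 0.25 -0 -0 -0.106; 75 -3.46 -2.28 0.25 -0 -0 -0.107; 75 -3.2 -2.63 0.25 -0 -0 -0.106; 75 -2.9 -2.96 0.25 -0 -0 -0.107; 75 -2.57 -3.25 0.25 -0 -0 -0.106
end [0.454 0.131 0.3  ] n 8
```

jog_arm(
  commands="75 0 0 -2 0 -0.002 0; 75 0 0 -3 0 0 0; 75 0 0 -3.2 0 0 0; 75 -3.9 -1.5 0.25 0 0 -0.107; 75 -3.7 -1.9 0.25 0 0 -0.106; 75 -3.4 -2.3 0.25 0 0 -0.107; 75 -3.2 -2.6 0.25 0 0 -0.106; 75 -2.9 -3.0 0.25 0 0 -0.107",
)

```text
clock: 7.6
position: [0.4882, 0.1103, 0.3026]
orientation: [0.985, 0.173, 0.001, 0.0]
wrist_force: [0.4, 0.6, -0.1]
finger_gap: 0.749
```

jog_arm(
  commands="75 -2.6 -3.2 0.25 0 0 -0.106; 75 0 0 0 0 0 0; 75 0 0 0 0 0 0; 75 0 0 0 0 0 0",
)

```text
clock: 8.0
position: [0.4554, 0.1307, 0.3009]
orientation: [0.975, 0.223, 0.001, 0.0]
wrist_force: [-0.2, -0.8, 0.5]
finger_gap: 0.747
```

Run:
```python
from h import *
from cell import *
import pickle
o=get_obs();m=camera_model("wrist");im=camera("wrist");cv2.imwrite("pics/w6.png",im);pickle.dump((m,o),open("w6.pkl","wb"))
print(o["position"],o["finger_gap"],w2p(m,[.4547,.1317,.018]))
cv2.imwrite("pics/z6.png",cv2.resize(im[170:280,270:380],None,fx=5,fy=5,interpolation=2))
t=camera("top");cv2.imwrite("pics/t6.png",cv2.resize(t[180:260,285:395],None,fx=7,fy=7,interpolation=2))
```

```text
[0.45535839 0.13072267 0.30087279] 0.7470551782967989 [316.51868626 235.00234977]
```

View pics/w6.png

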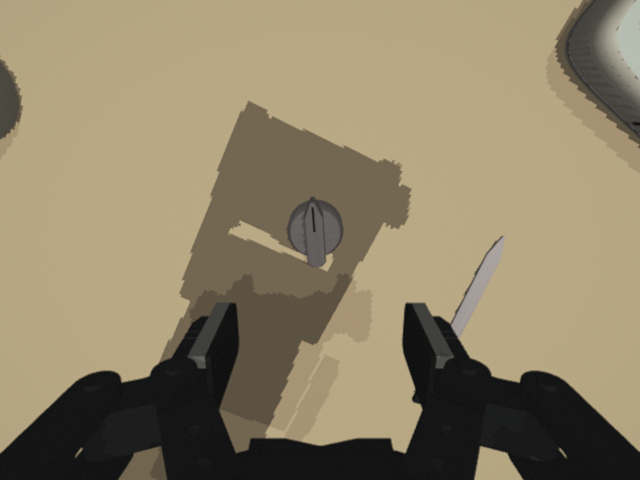

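View pics/z6.png

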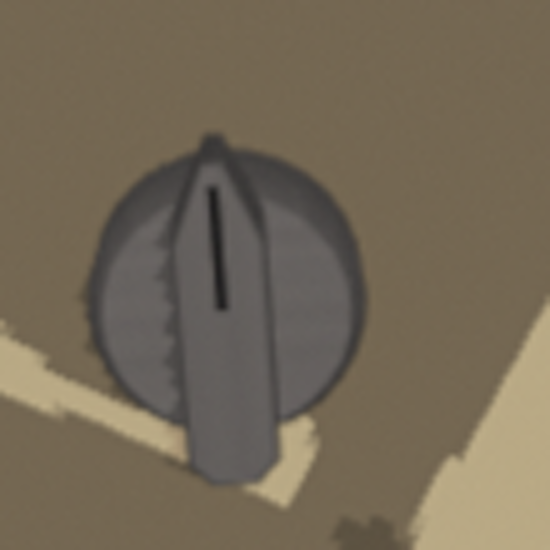

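View pics/t6.png

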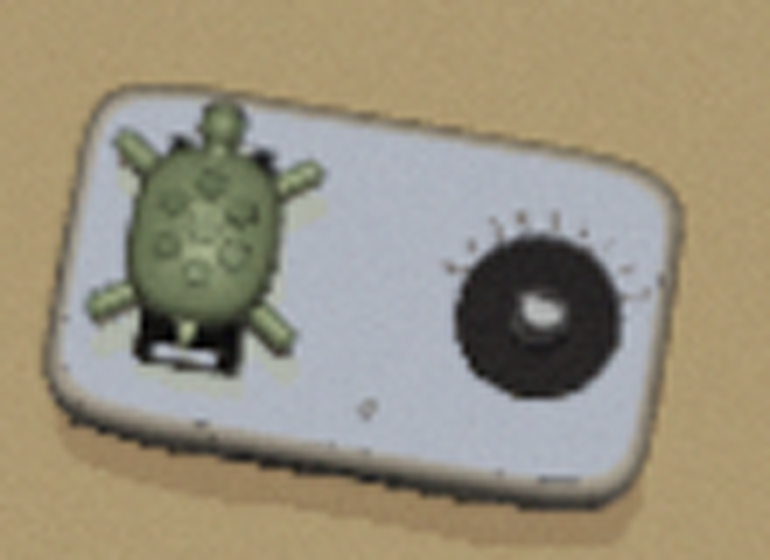

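Run:
```python
from h import *
from cell import *
import pickle
mt=camera_model("top")
q=lambda x,y:(285+x/7-.43,180+y/7-.43)
for z in (.064,.070):
  b=p2w(mt,*q(190,322),z);t=p2w(mt,*q(215,142),z);l=p2w(mt,*q(130,225),z);r=p2w(mt,*q(282,238),z)
  print(z,"long",(b+t)/2,np.linalg.norm(b-t),"lat",(l+r)/2,np.linalg.norm(l-r))
for n,pt in (("stopbot",(185,353)),("padcornBL",(137,355)),("padBR",(235,372))): print(n,p2w(mt,*q(*pt),.058))
h=p2w(mt,*q(228,98),.067);t=p2w(mt,*q(188,343),.065);d=h-t;print("hd",h,t,np.linalg.norm(d),np.arctan2(d[1],d[0]),h-.041*d/np.linalg.norm(d))
m,o=pickle.load(open("w6.pkl","rb"))
s=lambda x,y:(270+x/5-.4,170+y/5-.4)
nose=p2w(m,*s(212,138),.030);tail=p2w(m,*s(234,484),.030);d=nose-tail
print("bar",np.linalg.norm(d),np.arctan2(d[1],d[0]))
g=[p2w(m,*s(*p),.032) for p in((180,230),(190,455),(265,230),(278,455))]
e=(g[0]+g[2]-g[1]-g[3]);y=np.arctan2(e[1],e[0]);print("side yaw",y)
u=np.array([np.cos(y),np.sin(y),0])
print("ctr from nose",p2w(m,*s(212,138),.032)-.0245*u,"from tail",p2w(m,*s(234,484),.032)+.016*u)
print("drum",p2w(m,*s(229,285),.018), "tool",np.arctan2(*Ro.from_quat(o["orientation"]).as_matrix()[[1,0],[0,0]]))
```

```text
0.064 long [ 6.67338727e-01 -4.45037762e-04  6.40000000e-02] 0.05619343034105078 lat [ 0.66738126 -0.00149404  0.064     ] 0.046555509855895766
0.07 long [ 6.66251094e-01 -5.69125126e-04  7.00000000e-02] 0.05587146689724853 lat [ 0.66629338 -0.00161212  0.07      ] 0.04628876742372525
stopbot [0.63098002 0.00583182 0.058     ]
padcornBL [0.6307188  0.02050538 0.058     ]
padBR [ 0.62475189 -0.00930814  0.058     ]
hd [ 0.70804696 -0.0091634   0.067     ] [0.63300374 0.00467256 0.065     ] 0.076334252314281 -0.18232567312557152 [ 0.66774039 -0.00173195  0.06592578]
bar 0.045783946461069425 0.5071035516718796
side yaw 0.49576330169135063
ctr from nose [0.45770224 0.13480035 0.032     ] from tail [0.45363709 0.13201652 0.032     ]
drum [0.45961814 0.1348838  0.018     ] tool 0.4498031184794899
```

Run:
```python
from h import *
im=cv2.imread("pics/w5.png")
cv2.imwrite("pics/z5.png",cv2.resize(im[215:415,225:415],None,fx=3,fy=3,interpolation=2))
```

```text
(no output)
```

View pics/z5.png

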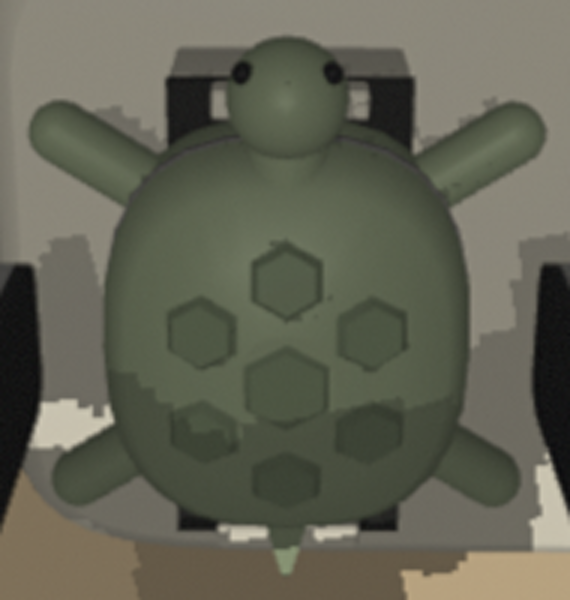

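Run:
```python
from h import *
from cell import get_obs
plan(get_obs(),[(.60,.01,.34,-1.759)],75)
```

```text
75 1.56 3.43 -0.78 0 -0 0.127; 75 1.98 3.2 -0.78 0 -0.001 0.128; 75 2.37 2.92 -0.78 0 -0 0.127; 75 2.72 2.6 -0.78 0 -0.001 0.128; 75 3.03 2.23 -0.79 0 -0 0.127
end [0.6  0.01 0.34] n 5
```

jog_arm(
  commands="75 1.6 3.4 -0.8 0 0 0.127; 75 2.0 3.2 -0.8 0 0 0.127; 75 2.4 2.9 -0.8 0 0 0.127; 75 2.7 2.6 -0.8 0 0 0.127; 75 3.0 2.2 -0.8 0 0 0.127; 75 0 0 0 0 0 0; 75 0 0 0 0 0 0; 75 0 0 0 0 0 0",
)

```text
clock: 8.9
position: [0.5989, 0.012, 0.3393]
orientation: [0.996, -0.092, -0.001, -0.0]
wrist_force: [0.7, -0.6, -0.2]
finger_gap: 0.751
```

Run:
```python
from h import *
from cell import *
import pickle
o=get_obs();m=camera_model("wrist");im=camera("wrist");cv2.imwrite("pics/w7.png",im);pickle.dump((m,o),open("w7.pkl","wb"))
u,v=w2p(m,[.6623,-.0012,.058]).astype(int);print(o["position"],u,v)
v0=max(v-70,0);u0=u-70;print(u0,v0)
cv2.imwrite("pics/z7.png",cv2.resize(im[v0:v0+140,u0:u0+150],None,fx=4,fy=4,interpolation=2))
```

```text
[0.59892537 0.01198757 0.33930822] 321 133
251 63
```

View pics/z7.png

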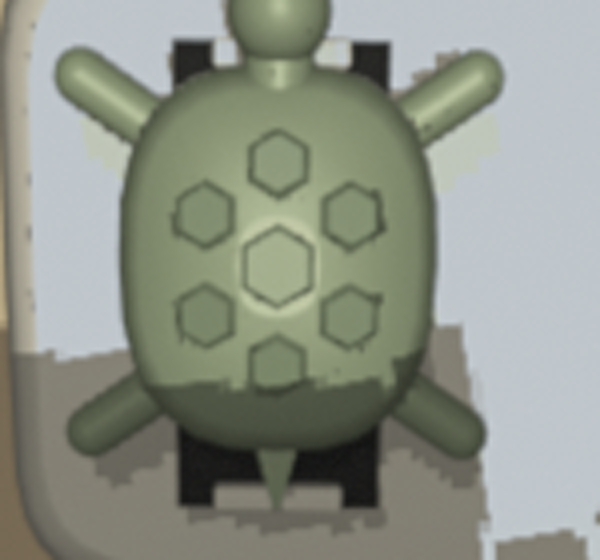

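Run:
```python
from h import *
import pickle
m,o=pickle.load(open("w7.pkl","rb"))
print("cam",-m["R"].T@m["t"])
s=lambda x,y:(251+x/4-.4,63+y/4-.4)
pb=p2w(m,*s(279,507),.058);pt=p2w(m,*s(281,40),.058);pc=(pb+pt)/2;ax=(pt-pb)/np.linalg.norm(pt-pb)
print("pad",pc,np.linalg.norm(pt-pb))
for z in(.062,.067,.071):
  a=p2w(m,*s(279,450),z);b=p2w(m,*s(279,65),z);c=(a+b)/2;print(z,np.linalg.norm(b-a),(c-pc)@ax*1000)
```

```text
cam [ 0.6767256  -0.00307348  0.30847924]
pad [ 0.66235836 -0.00074615  0.058     ] 0.06887988245021075
0.062 0.05550879847439332 3.028555265139901
0.067 0.05438276450649071 3.262266256807753
0.071 0.05348193733216869 3.4492350501421214
```

Run:
```python
from h import *
from cell import *
import pickle
m,o=pickle.load(open("w7.pkl","rb"))
s=lambda x,y:(251+x/4-.4,63+y/4-.4)
ax=np.array([np.cos(-.188),np.sin(-.188),0]);pc=np.array([.66236,-.00075,.058])
print("top hex offset mm",(p2w(m,*s(278,265),.080)-pc)@ax*1000)
im=camera("scene");cv2.imwrite("pics/s7.png",cv2.resize(im[220:310,290:390],None,fx=7,fy=7,interpolation=2))
# use initial w1 pic: hex center vs head/tail, on the level
m1,_=pickle.load(open("w1.pkl","rb"))
a1=np.array([np.cos(.473),np.sin(.473),0])
print("w1 hex vs ctr",(p2w(m1,324,224.5,.022)-[.4529,-.1159,.022])@a1*1000)
```

```text
top hex offset mm 3.792006585049088
w1 hex vs ctr 2.098141210644145
```

View pics/s7.png

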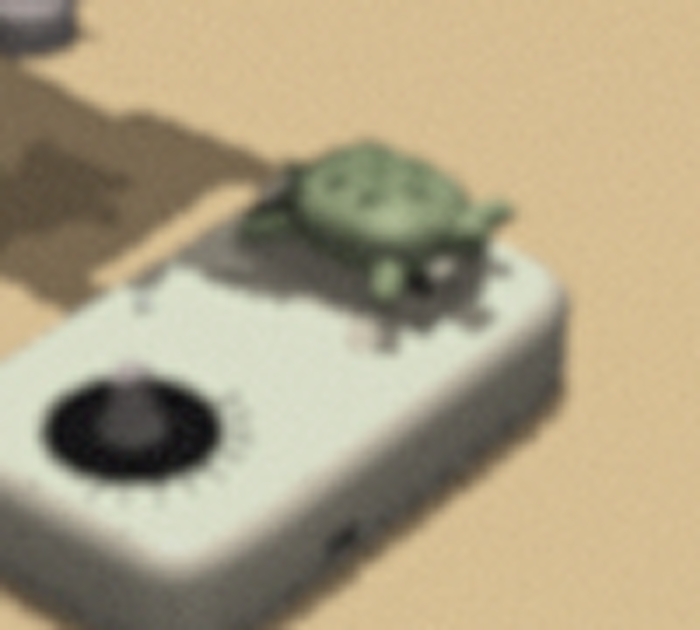

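The case stands about 3 mm towards the rear stop. That is inside tolerance but close to the stop, so I'll regrip it and move it back.

Run:
```python
from h import *
from cell import get_obs
plan(get_obs(),[(.6655,-.0012,.30,-1.759),(.6655,-.0012,.2345,-1.759)],75,vmax=3.5)
```

```text
75 2.28 0.05 1.32 -0 0 0.002; 75 2.27 0.04 1.32 -0 0 0.002; 75 2.28 0.03 1.31 -0 0.001 0.001; 75 -0 0 3.28 -0 -0 0; 75 -0 0 3.27 -0 -0 0
end [ 0.6655 -0.0012  0.2345] n 5
```

jog_arm(
  commands="75 2.3 0.05 1.3 0 0 0.002; 75 2.3 0.05 1.3 0 0 0.002; 75 2.2 0.05 1.3 0 0 0.001; 75 0 0 0 0 0 0; 75 0 0 3 0 0 0; 75 0 0 3 0 0 0; 75 0 0 0.6 0 0 0; 75 0 0 0 0 0 0",
)

```text
clock: 9.8
position: [0.6648, -0.0015, 0.2343]
orientation: [0.996, -0.094, -0.001, -0.0]
wrist_force: [-0.1, 0.3, 0.4]
finger_gap: 0.751
```

jog_arm(
  commands="56 0 0 0 0 0 0; 45 0 0 0 0 0 0; 40 0 0 0 0 0 0; 40 0 0 0 0 0 0; 40 0 0 -0.3 0 0 0; 40 0 0 -0.3 0 0 0; 40 -0.15 0 0 0 0 0; 40 -0.15 0 0 0 0 0",
)

```text
clock: 10.6
position: [0.6628, -0.0016, 0.2411]
orientation: [0.996, -0.095, 0.0, 0.0]
wrist_force: [0.6, -0.2, -0.4]
finger_gap: 0.519
```

jog_arm(
  commands="40 0 0 0 0 0 0; 40 0 0 0.3 0 0 0; 40 0 0 0 0 0 0; 40 0 0 0.2 0 0 0; 40 0 0 0 0 0 0; 40 0 0 0 0 0 0",
)

```text
clock: 11.2
position: [0.6632, -0.0016, 0.238]
orientation: [0.996, -0.094, 0.0, 0.0]
wrist_force: [-4.6, 0.8, 6.7]
finger_gap: 0.52
```

jog_arm(
  commands="40 0 0 -0.3 0 0 0; 40 0 0 -0.3 0 0 0; 40 0 0 0 0 0 0",
)

```text
clock: 11.5
position: [0.6631, -0.0016, 0.2425]
orientation: [0.996, -0.094, 0.001, 0.0]
wrist_force: [0.0, -0.0, -0.9]
finger_gap: 0.514
```

Run:
```python
from h import *
from cell import *
o=get_obs();print(o["position"],o["finger_gap"],o["wrist_force"])
im=camera("wrist");cv2.imwrite("pics/w8.png",im)
cv2.imwrite("pics/z8.png",cv2.resize(im[215:415,225:415],None,fx=3,fy=3,interpolation=2))
im=camera("scene");cv2.imwrite("pics/s8.png",cv2.resize(im[220:310,290:390],None,fx=6,fy=6,interpolation=2))
```

```text
[ 0.66310982 -0.00158618  0.24249889] 0.5138631577545204 [ 0.02048436 -0.02207032 -0.92670648]
```

View pics/z8.png

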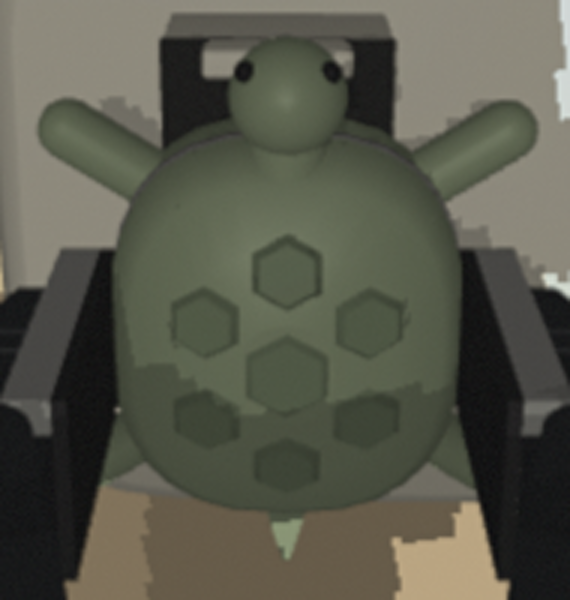

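View pics/s8.png

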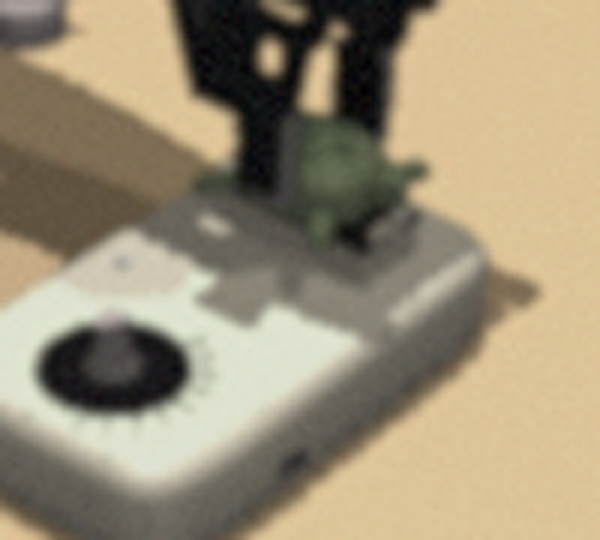

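Run:
```python
from h import *
from cell import *
m=camera_model("wrist");o=get_obs()
ax=np.array([np.cos(-.188),np.sin(-.188),0]);pc=np.array([.66236,-.00075,.058])
s=lambda x,y:(225+x/3-.3,215+y/3-.3)
f=lambda p,z:(p2w(m,*s(*p),z)-pc)@ax*1000
print("pad edge",f((278,38),.058),"want 34.5; width", np.linalg.norm(p2w(m,*s(160,38),.058)-p2w(m,*s(397,38),.058)))
for b in(.058,.061,.064,.067):
  print(b,"head",f((287,37),b+.011),"tail",f((287,560),b+.007),"hex",f((287,375),b+.022),"width",np.linalg.norm(p2w(m,*s(113,340),b+.010)-p2w(m,*s(460,340),b+.010)))
```

```text
pad edge 34.88274746690456 want 34.5; width 0.03172876843455716
0.058 head 38.25119309674207 tail -43.888202414270665 hex -2.9162022105660736 width 0.04725836678763738
0.061 head 39.13187479156166 tail -41.34762332970002 hex -1.021372564815658 width 0.046269226297230445
0.064 head 40.01255648638125 tail -38.807044245129376 hex 0.8734570809347576 width 0.045280085806823446
0.067 head 40.89323818120084 tail -36.266465160558724 hex 2.7682867266851736 width 0.04429094531641648
```

Run:
```python
from h import *
a=[cv2.resize(cv2.imread(f"pics/{n}.png")[215:415,235:405],None,fx=2.3,fy=2.9,interpolation=2) for n in("w4","w8")]
cv2.imwrite("pics/cmp.png",np.hstack(a));print(a[0].shape)
```

```text
(580, 391, 3)
```

View pics/cmp.png

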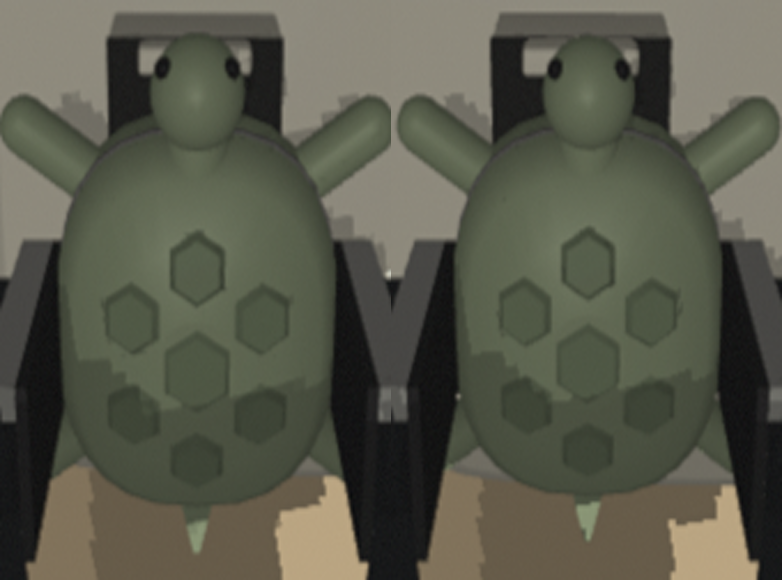

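jog_arm(
  commands="40 0 0 0.2 0 0 0; 40 0 0 0.1 0 0 0; 40 0 0 0 0 0 0; 40 0 0 0 0 0 0",
)

```text
clock: 12.0
position: [0.663, -0.0016, 0.2391]
orientation: [0.996, -0.094, 0.0, 0.0]
wrist_force: [0.5, -0.2, -1.9]
finger_gap: 0.517
```

jog_arm(
  commands="40 0 0 0.1 0 0 0; 40 0 0 0 0 0 0; 40 0 0 0 0 0 0",
)

```text
clock: 12.3
position: [0.663, -0.0016, 0.2383]
orientation: [0.996, -0.094, 0.001, 0.0]
wrist_force: [-0.5, -0.5, -1.4]
finger_gap: 0.518
```

jog_arm(
  commands="40 0 0 0.1 0 0 0; 40 0 0 0 0 0 0; 40 0 0 0 0 0 0",
)

```text
clock: 12.6
position: [0.6631, -0.0016, 0.238]
orientation: [0.996, -0.094, 0.001, 0.0]
wrist_force: [-2.3, -0.4, 3.9]
finger_gap: 0.517
```

jog_arm(
  commands="54 0 0 0 0 0 0; 58 0 0 0 0 0 0; 65 0 0 0 0 0 0; 75 0 0 0 0 0 0; 75 0 0 -2 0 0 0; 75 0 0 -3 0 0 0; 75 -2 0 -3.5 0 0 0; 75 -4 1 -1.5 0 0 0",
)

```text
clock: 13.4
position: [0.6038, -0.0002, 0.3417]
orientation: [0.996, -0.094, 0.005, 0.0]
wrist_force: [0.1, -0.1, 1.6]
finger_gap: 0.751
```

jog_arm(
  commands="75 0 0 0 0 0 0; 75 0 0 0 0 0 0; 75 0 0 0 0 0 0",
)

```text
clock: 13.7
position: [0.6026, -0.0002, 0.3368]
orientation: [0.996, -0.095, 0.0, 0.0]
wrist_force: [0.2, 0.7, 0.1]
finger_gap: 0.752
```

Run:
```python
from h import *
from cell import *
import pickle
o=get_obs();m=camera_model("wrist");im=camera("wrist");cv2.imwrite("pics/w9.png",im);pickle.dump((m,o),open("w9.pkl","wb"))
u,v=w2p(m,[.6623,-.0012,.058]).astype(int);print(o["position"],u,v)
v0=max(v-70,0);u0=u-70;print(u0,v0)
cv2.imwrite("pics/z9.png",cv2.resize(im[v0:v0+140,u0:u0+150],None,fx=4,fy=4,interpolation=2))
im=camera("scene");cv2.imwrite("pics/s9.png",cv2.resize(im[220:310,290:390],None,fx=6,fy=6,interpolation=2))
```

```text
[ 6.02583043e-01 -1.74587930e-04  3.36788872e-01] 302 144
232 74
```

View pics/z9.png

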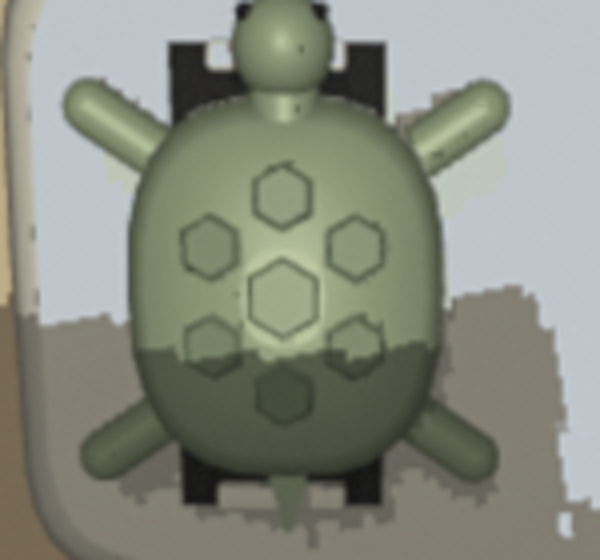

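View pics/s9.png

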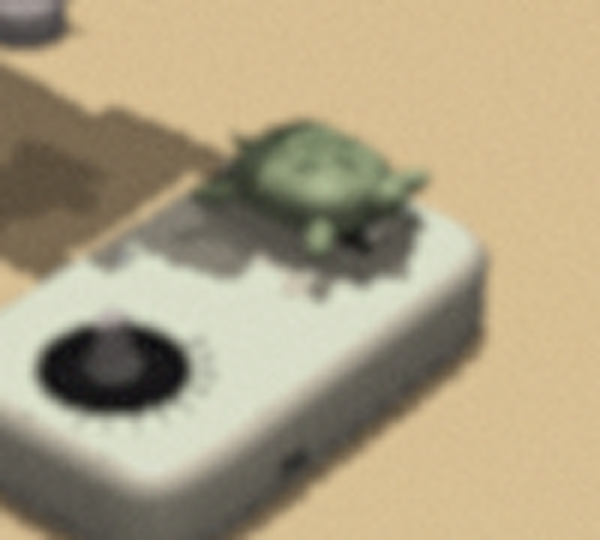

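Run:
```python
from h import *
import pickle
m,o=pickle.load(open("w9.pkl","rb"))
s=lambda x,y:(232+x/4-.4,74+y/4-.4)
pb=p2w(m,*s(282,505),.058);pt=p2w(m,*s(278,42),.058);pc=(pb+pt)/2;ax=(pt-pb)/np.linalg.norm(pt-pb);ay=np.array([-ax[1],ax[0],0])
print("pad",pc,np.linalg.norm(pt-pb))
for z in(.062,.067,.071):
  a=p2w(m,*s(283,475),z);b=p2w(m,*s(283,95),z);c=(a+b)/2;l=p2w(m,*s(130,285),z);r=p2w(m,*s(441,285),z)
  print(z,np.linalg.norm(b-a),(c-pc)@ax*1000,"lat",((l+r)/2-pc)@ay*1000,np.linalg.norm(l-r))
print("hex",(p2w(m,*s(283,298),.08)-pc)@ax*1000)
a=p2w(m,*s(283,195),.079);b=p2w(m,*s(284,398),.079);print("hex spacing tip-tail",np.linalg.norm(a-b))
m,o=pickle.load(open("w7.pkl","rb"));s=lambda x,y:(251+x/4-.4,63+y/4-.4)
a=p2w(m,*s(278,163),.079);b=p2w(m,*s(278,366),.079);print("hex spacing w7",np.linalg.norm(a-b))
```

```text
pad [ 0.66244186 -0.00087173  0.058     ] 0.06875457678566496
0.062 0.05573089080093516 -0.8734686073688338 lat -0.9894479520621462 0.04661435304925844
0.067 0.054589415155830844 -0.43691190751878145 lat -1.1966378129003195 0.04565960160076509
0.071 0.053676234639747626 -0.08766654763863058 lat -1.3623897015708606 0.04489580044197043
hex -0.14462942247178723
hex spacing tip-tail 0.02779223641781802
hex spacing w7 0.027295571786541958
```

Run:
```python
from h import *
from cell import *
import pickle
m,o=pickle.load(open("w6.pkl","rb"))
s=lambda x,y:(270+x/5-.4,170+y/5-.4)
n1=p2w(m,*s(213,163),.032);n2=p2w(m,*s(212,138),.018);t=p2w(m,*s(234,484),.032)
d=n1-t;y=np.arctan2(d[1],d[0]);u=np.array([np.cos(y),np.sin(y),0]);print(np.linalg.norm(d),y)
print("nose top",n1-.0245*u,"nose bot",n2-.0245*u,"tail",t+.016*u)
for z in(.018,):
  l=p2w(m,*s(100,300),z);r=p2w(m,*s(364,300),z);print("drum lat",(l+r)/2,np.linalg.norm(l-r))
g=[p2w(m,*s(*p),.032) for p in((178,230),(190,460),(264,230),(279,460))];
print([ (a-n1)@np.array([-u[1],u[0],0])*1000 for a in g])
plan(get_obs(),[(.4545,.1325,.29,-1.571+.49),(.4545,.1325,.24,-1.571+.49)],40)
```

```text
0.042291996897049135 0.5088060307403832
nose top [0.45510162 0.13307237 0.032     ] nose bot [0.45506533 0.13346081 0.018     ] tail [0.45353663 0.13219943 0.032     ]
drum lat [0.45792871 0.13363006 0.018     ] 0.03494166528740698
[np.float64(4.859938947221874), np.float64(5.434392130994693), np.float64(-5.7531498342184495), np.float64(-5.9652980666502105)]
40 -3.41 -2.05 0.93 0 -0 -0.136; 40 -3.1 -2.49 0.93 0 -0 -0.136; 40 -2.74 -2.89 0.93 0 -0 -0.136; 40 -2.32 -3.24 0.93 0 -0 -0.136; 40 -1.86 -3.52 0.92 0 -0 -0.135; 40 -0 0 2.5 0 -0 -0; 40 -0.01 0 2.5 0 -0 -0
end [0.4544 0.1325 0.24  ] n 7
```

jog_arm(
  commands="40 -3.4 -2.0 0.9 0 0 -0.136; 40 -3.1 -2.5 0.9 0 0 -0.136; 40 -2.7 -2.9 0.9 0 0 -0.136; 40 -2.3 -3.2 0.9 0 0 -0.136; 40 -1.9 -3.5 1 0 0 -0.13; 40 0 0 2.5 0 0 0; 40 0 0 2.5 0 0 0; 40 0 0 0 0 0 0",
)

```text
clock: 14.6
position: [0.4529, 0.1319, 0.2375]
orientation: [0.971, 0.24, -0.004, -0.0]
wrist_force: [0.9, 0.4, -0.2]
finger_gap: 0.398
```

jog_arm(
  commands="40 0 0 0 0 0 0; 40 0 0 0 0 0 0",
)

```text
clock: 14.8
position: [0.4554, 0.1316, 0.2423]
orientation: [0.971, 0.24, 0.001, 0.0]
wrist_force: [0.8, -0.4, -0.5]
finger_gap: 0.404
```

Run:
```python
from h import *
from cell import *
import pickle
o=get_obs();m=camera_model("wrist");im=camera("wrist");cv2.imwrite("pics/w10.png",im);pickle.dump((m,o),open("w10.pkl","wb"))
print(o["position"],o["orientation"])
```

```text
[0.45539437 0.13160371 0.24226507] [9.70808824e-01 2.39849921e-01 1.45173774e-03 3.68725691e-04]
```

View pics/w10.png

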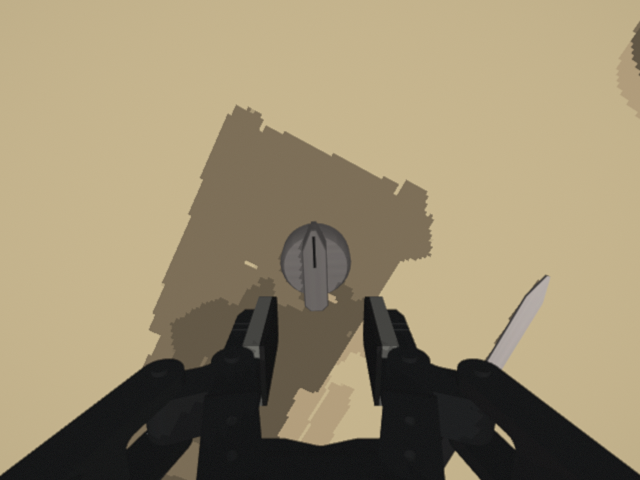

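Run:
```python
from h import *
from cell import get_obs
plan(get_obs(),[(.4546,.1327,.205,-1.571+.5),(.4546,.1327,.196,-1.571+.5)],40)
```

```text
40 -0.03 -0.14 3.75 0.002 -0.003 -0.015; 40 0 -0 0.9 -0 -0 -0
end [0.4546 0.1327 0.196 ] n 2
```

jog_arm(
  commands="40 0 -0.1 1.8 0.001 -0.002 -0.01; 40 0 0 1.8 0.001 -0.001 -0.005; 40 0 0 1 0 0 0; 40 0 0 0 0 0 0; 40 0 0 0 0 0 0",
  grip_force=80,
)

```text
clock: 15.35
position: [0.4543, 0.1325, 0.1958]
orientation: [0.969, 0.247, -0.001, -0.0]
wrist_force: [0.4, 0.1, 0.9]
finger_gap: 0.4
```

Run:
```python
from h import *
from cell import *
im=camera("wrist");cv2.imwrite("pics/w11.png",im)
print(get_obs()["position"])
```

```text
[0.4543999  0.1325507  0.19606977]
```

View pics/w11.png

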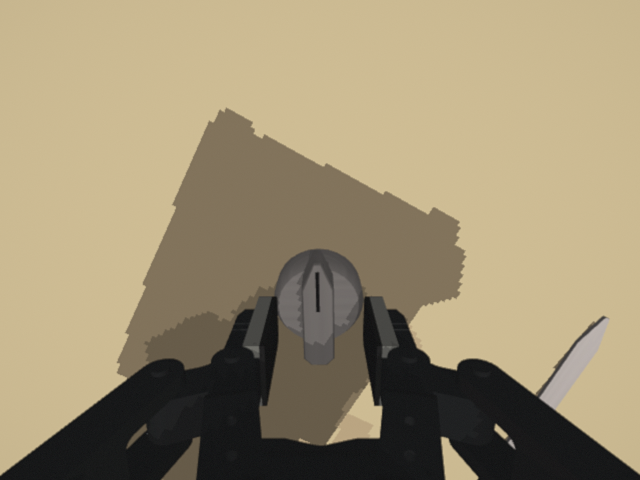

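jog_arm(
  commands="40 0 0 0.2 0 0 0; 25 0 0 0 0 0 0; 15 0 0 0 0 0 0; 5 0 0 0 0 0 0; 5 0 0 0 0 0 0; 5 0 0 0 0 0 0; 5 0 0 0 0 0 0",
)

```text
clock: 16.1
position: [0.4541, 0.1326, 0.1937]
orientation: [0.969, 0.247, -0.001, -0.0]
wrist_force: [-2.0, 0.1, 5.2]
finger_gap: 0.112
```

Run:
```python
from h import *
from cell import *
im=camera("wrist");cv2.imwrite("pics/w12.png",im)
o=get_obs();print(o["position"],o["wrist_force"],o["finger_gap"],o["orientation"])
```

```text
[0.45404023 0.13264522 0.19370666] [-3.21923466 -0.45514588  5.71930078] 0.11291471363079794 [ 9.68927608e-01  2.47342140e-01 -1.00978647e-03 -3.68802081e-04]
```

View pics/w12.png

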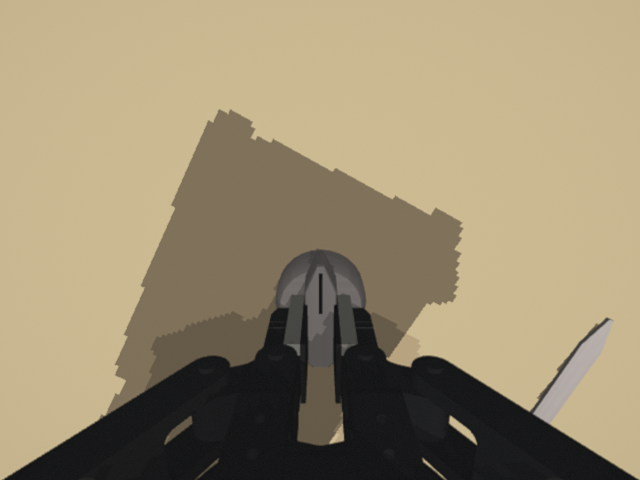

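Run:
```python
from h import *
from cell import *
import pickle
o=get_obs();m=camera_model("wrist");pickle.dump((m,o),open("w12.pkl","wb"))
im=cv2.imread("pics/w12.png");a=cv2.resize(im[235:375,260:380],None,fx=4,fy=4,interpolation=2)
im=cv2.imread("pics/w11.png");b=cv2.resize(im[235:375,260:350],None,fx=4,fy=4,interpolation=2)
z=np.zeros((560,800,3),np.uint8);z[:,:480]=a;z[:,480:]=b[:,:320]
cv2.imwrite("pics/z12.png",np.hstack([a,b[:,:320]]))
```

```text
(no output)
```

View pics/z12.png

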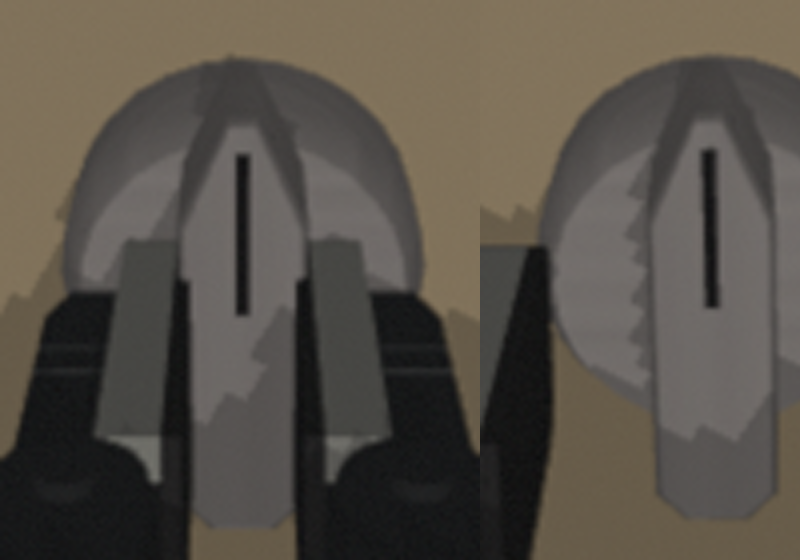

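Run:
```python
from h import *
import pickle
m,o=pickle.load(open("w12.pkl","rb"));R=Ro.from_quat(o["orientation"]).as_matrix()
f=lambda x,y,z:(R.T@(p2w(m,260+x/4-.4,235+y/4-.4,z)-o["position"]))*1000
for z in (.031,.032,.033):
  n=f(242,122,z);t=f(242,527,z);print(z,"nose",n[:2],"tail",t[:2],"len",n[0]-t[0],"ctr by nose",n[0]-24.5,"by tail",t[0]+16)
print("drum front bottom edge?",f(242,57,.018)[:2],f(242,57,0)[:2])
print("slot",f(242,155,.032)[:2],f(242,315,.032)[:2])
```

```text
0.031 nose [25.8443041   0.67429258] tail [-16.59124944   0.71961904] len 42.43555353884456 ctr by nose 1.3443041016826953 by tail -0.5912494371618671
0.032 nose [26.24660445  0.67351278] tail [-15.86691743   0.71849526] len 42.11352188075593 ctr by nose 1.746604447963385 by tail 0.13308256720745426
0.033 nose [26.64890479  0.67273298] tail [-15.14258543   0.71737149] len 41.791490222667306 ctr by nose 2.148904794244075 by tail 0.8574145715767703
drum front bottom edge? [27.36893588  0.67721532] [20.96732997  0.69035474]
slot [23.08485023  0.67688993] [7.10811836 0.69395507]
```

Run:
```python
from h import *
from cell import get_obs
plan(get_obs(),[(.454,.1326,.285,-1.071),(.574,-.073,.305,-1.991)],5)
```

```text
5 -0.01 -0 -4.56 -0.001 0.001 0; 5 -0.01 -0 -4.57 -0 0.001 0; 5 0.1 3.4 -0.29 -0 -0 0.131; 5 0.54 3.36 -0.29 -0 -0 0.132; 5 0.98 3.26 -0.28 -0 -0 0.131; 5 1.39 3.1 -0.29 -0 -0 0.132; 5 1.79 2.89 -0.28 -0 -0 0.131; 5 2.15 2.63 -0.29 -0 -0 0.132
5 2.48 2.32 -0.28 -0 0 0.131
end [ 0.574 -0.073  0.305] n 9
```

jog_arm(
  commands="5 0 0 -2 -0.001 0.001 0; 5 0 0 -3.5 0 0.001 0; 5 0 0 -3.6 0 0 0; 5 0.1 3.4 -0.3 0 0 0.131; 5 0.5 3.4 -0.3 0 0 0.132; 5 1.0 3.3 -0.3 0 0 0.131; 5 1.4 3.1 -0.3 0 0 0.132; 5 1.8 2.9 -0.3 0 0 0.131",
)

```text
clock: 16.95
position: [0.5401, -0.0165, 0.2983]
orientation: [0.997, -0.081, -0.001, -0.0]
wrist_force: [1.5, -0.3, -0.8]
finger_gap: 0.111
```

jog_arm(
  commands="5 2.1 2.6 -0.3 0 0 0.132; 5 2.5 2.3 -0.3 0 0 0.131; 5 0 0 0 0 0 0; 5 0 0 0 0 0 0; 5 0 0 0 0 0 0; 5 0 0 0 0 0 0",
)

```text
clock: 17.55
position: [0.5733, -0.0724, 0.3044]
orientation: [0.978, -0.208, -0.001, -0.0]
wrist_force: [0.2, -0.1, -0.0]
finger_gap: 0.114
```

Run:
```python
from h import *
from cell import *
import pickle
o=get_obs();m=camera_model("wrist");im=camera("wrist");cv2.imwrite("pics/w13.png",im);pickle.dump((m,o),open("w13.pkl","wb"))
u,v=w2p(m,[.6424,-.104,.062]).astype(int);print(o["position"],o["orientation"],u,v)
v0=max(v-60,0);u0=u-60;print(u0,v0)
a=cv2.resize(im[v0:v0+110,u0:u0+110],None,fx=4,fy=4,interpolation=2);b=im[240:380,260:350]
cv2.imwrite("pics/z13.png",np.hstack([cv2.copyMakeBorder(a,0,120,0,0,0),cv2.resize(b,None,fx=4,fy=4,interpolation=2)]))
```

```text
[ 0.57331023 -0.07235228  0.30436447] [ 9.78187429e-01 -2.07722367e-01 -8.56531922e-04 -1.97991874e-04] 320 115
260 55
```

View pics/w13.png

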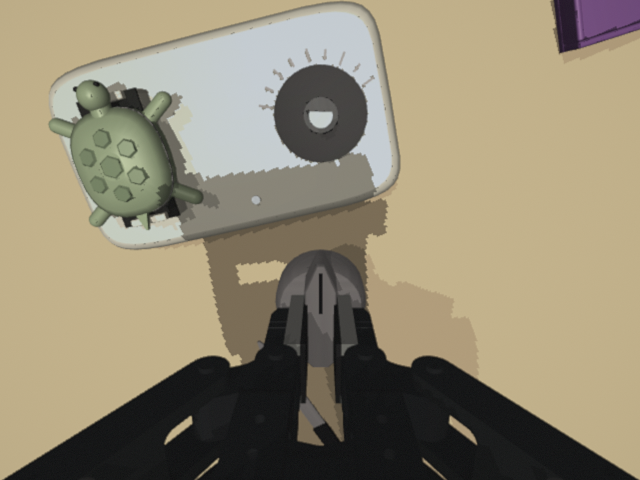

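View pics/z13.png

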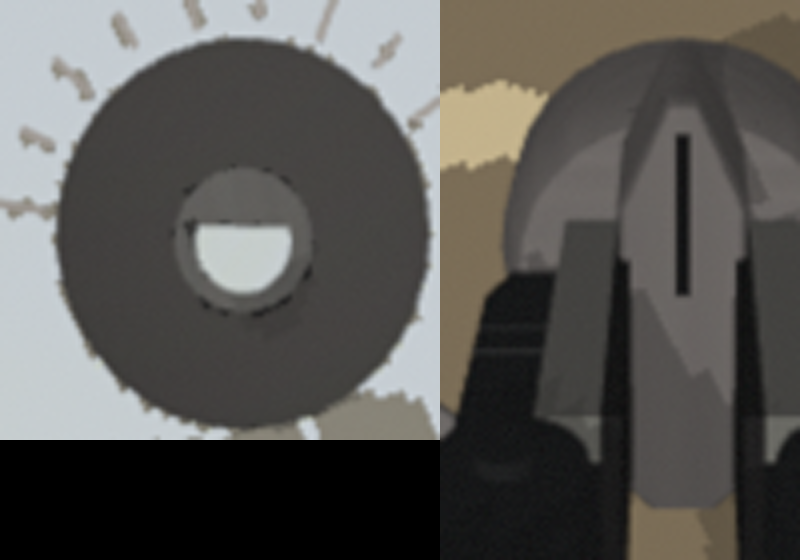

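Run:
```python
from h import *
import pickle
m,o=pickle.load(open("w13.pkl","rb"));R=Ro.from_quat(o["orientation"]).as_matrix()
f=lambda x,y,z:(R.T@(p2w(m,260+x/4-.4,55+y/4-.4,z)-o["position"]))*1000
a=f(243.5,225,.062);b=f(243.5,293,.062);l=f(193,230,.062);r=f(293,230,.062)
print("flat",a[:2],"bot",b[:2],"ctr by flat",a[0]-2,"by bot",b[0]+6,"lat",(l+r)/2, (r-l)[1])
c=f(244,(38+428)/2,.043);print("plate ctr",c[:2], "w",f(58,230,.043)[1],f(430,230,.043)[1])
c=f(244,(165+316)/2,.044);print("collar",c[:2])
```

```text
flat [78.46240591  0.79293727] bot [70.15875436  0.80441112] ctr by flat 76.46240590930802 by bot 76.15875435579545 lat [ 77.85891282   0.73050141 242.22794811] 12.667809386628964
plate ctr [77.32511325  0.88322912] w -24.796061962403236 26.56344468665053
collar [76.34855583  0.88334049]
```

jog_arm(
  commands="5 2.5 0 0 0 0 0; 5 2.5 0 0 0 0 0; 5 2.5 0 0 0 0 0; 5 0 0 0 0 0 0; 5 0 0 2 0 0 0; 5 0 0 2 0 0 0; 5 0 0 0 0 0 0; 5 0 0 0 0 0 0",
)

```text
clock: 18.4
position: [0.6418, -0.1033, 0.2647]
orientation: [0.978, -0.208, -0.001, -0.0]
wrist_force: [0.6, -0.5, -0.7]
finger_gap: 0.11
```

```bash
cat > look.py <<'E'
import sys
from h import *
from cell import *
import pickle
n=sys.argv[1]
o=get_obs();m=camera_model("wrist");im=camera("wrist");cv2.imwrite(f"pics/w{n}.png",im);pickle.dump((m,o),open(f"w{n}.pkl","wb"))
m3,o3=pickle.load(open("w13.pkl","rb"));R3=Ro.from_quat(o3["orientation"]).as_matrix();sh=o3["position"]+R3@np.array([.0763,.00075,.2424])
R=Ro.from_quat(o["orientation"]).as_matrix();print(o["position"],o["wrist_force"],"shaft in tool",(R.T@(sh-o["position"])*1000).round(2), "R3col",(R[:,2]).round(4))
cv2.imwrite(f"pics/z{n}.png",cv2.resize(im[200:400,220:420],None,fx=3,fy=3,interpolation=2))
E
python3 look.py 14
```

```text
[ 0.6418248  -0.10327842  0.26466761] [ 0.55247001 -0.51556434 -0.74046495] shaft in tool [  1.12   0.32 202.84] R3col [-1.9e-03  8.0e-04 -1.0e+00]
```

View pics/z14.png

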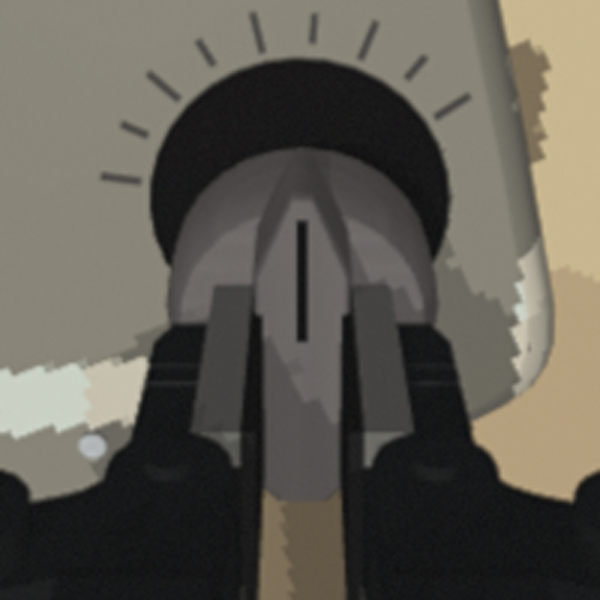

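jog_arm(
  commands="5 0 -0.03 0.4 0 0 0; 5 0 0 0.3 0 0 0; 5 0 0 0.2 0 0 0; 5 0 0 0 0 0 0; 5 0 0 0 0 0 0; 5 0 0 0 0 0 0",
)

```text
clock: 19.05
position: [0.6426, -0.1037, 0.2561]
orientation: [0.978, -0.209, -0.0, -0.0]
wrist_force: [-0.9, 0.6, -0.8]
finger_gap: 0.112
```

jog_arm(
  commands="5 0 0 0.1 0 0 0; 5 0 0 0.1 0 0 0; 5 0 0 0.1 0 0 0; 5 0 0 0 0 0 0; 5 0 0 0 0 0 0",
)

```text
clock: 19.55
position: [0.6428, -0.1038, 0.2541]
orientation: [0.978, -0.208, 0.0, 0.0]
wrist_force: [-2.7, 1.1, 5.1]
finger_gap: 0.108
```

```bash
python3 look.py 15
```

```text
[ 0.64277109 -0.1037682   0.25408809] [-2.68192282  1.06235006  5.08460414] shaft in tool [ -0.4    0.27 192.26] R3col [ 2.e-04 -1.e-04 -1.e+00]
```

View pics/z15.png

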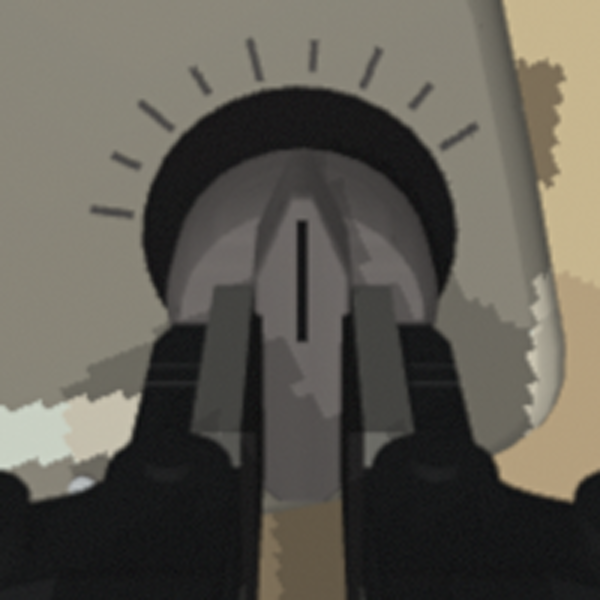

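jog_arm(
  commands="5 0 0 -0.3 0 0 0; 5 -0.14 -0.04 0 0 0 0; 5 0 0 0 0 0 0; 5 0 0 0 0 0 0; 5 0 0 0 0 0 0",
)

```text
clock: 20.1
position: [0.6412, -0.1027, 0.2552]
orientation: [0.978, -0.209, -0.001, -0.0]
wrist_force: [-0.4, -0.6, -1.2]
finger_gap: 0.111
```

```bash
python3 look.py 16
```

```text
[ 0.6411618  -0.10268168  0.25520734] [-0.40981503 -0.5538808  -1.17613181] shaft in tool [  1.86   0.59 193.37] R3col [-1.5e-03  6.0e-04 -1.0e+00]
```

jog_arm(
  commands="5 0.07 0 0 0 0 0; 5 0 0 0.1 0 0 0; 5 0 0 0.1 0 0 0; 5 0 0 0.1 0 0 0; 5 0 0 0 0 0 0; 5 0 0 0 0 0 0",
)

```text
clock: 20.75
position: [0.6417, -0.1028, 0.2525]
orientation: [0.978, -0.209, -0.001, -0.0]
wrist_force: [-4.6, 1.4, 0.8]
finger_gap: 0.11
```

```bash
python3 look.py 17
```

```text
[ 0.64168327 -0.10284611  0.25252085] [-4.6172834   1.38803165  0.75619599] shaft in tool [  1.48   0.67 190.69] R3col [-0.0022  0.001  -1.    ]
```

jog_arm(
  commands="5 -0.05 0 0 0 0 0; 5 0 0 0.1 0 0 0; 5 0 0 0.1 0 0 0; 5 0 0 0 0 0 0; 5 0 0 0 0 0 0",
)

```text
clock: 21.3
position: [0.6415, -0.1027, 0.251]
orientation: [0.978, -0.209, -0.001, -0.0]
wrist_force: [-4.9, 3.8, 2.3]
finger_gap: 0.11
```

```bash
python3 look.py 18
```

```text
[ 0.64149052 -0.10274737  0.25097442] [-4.9036676   3.75914344  2.28628172] shaft in tool [  1.46   0.69 189.14] R3col [-1.1e-03  6.0e-04 -1.0e+00]
```

jog_arm(
  commands="5 -0.08 -0.02 0 0 0 0; 5 0 0 0.1 0 0 0; 5 0 0 0.1 0 0 0; 5 0 0 0.1 0 0 0; 5 0 0 0 0 0 0; 5 0 0 0 0 0 0",
)

```text
clock: 21.95
position: [0.641, -0.1025, 0.2478]
orientation: [0.978, -0.209, 0.0, -0.0]
wrist_force: [-3.0, 0.8, -0.0]
finger_gap: 0.11
```

Going in smoothly; .2478 now, home expected at about .242.

jog_arm(
  commands="5 -0.05 0 0.1 0 0 0; 5 0 0 0.1 0 0 0; 5 0 0 0.1 0 0 0; 5 0 0 0.1 0 0 0; 5 0 0 0.1 0 0 0; 5 0 0 0 0 0 0; 5 0 0 0 0 0 0",
)

```text
clock: 22.65
position: [0.6406, -0.1022, 0.2429]
orientation: [0.978, -0.209, 0.0, -0.0]
wrist_force: [0.4, -0.5, -0.8]
finger_gap: 0.109
```

jog_arm(
  commands="5 0 0 0.1 0 0 0; 5 0 0 0.1 0 0 0; 5 0 0 0.1 0 0 0; 5 0 0 0 0 0 0; 5 0 0 0 0 0 0",
)

```text
clock: 23.15
position: [0.6407, -0.1022, 0.2408]
orientation: [0.978, -0.209, 0.0, 0.0]
wrist_force: [-3.0, 0.8, 5.0]
finger_gap: 0.111
```

jog_arm(
  commands="5 0 0 0.1 0 0 0; 5 0 0 0.1 0 0 0; 5 0 0 0.1 0 0 0; 5 0 0 0 0 0 0; 5 0 0 0 0 0 0",
)

```text
clock: 23.65
position: [0.6407, -0.1022, 0.2382]
orientation: [0.978, -0.209, 0.0, -0.0]
wrist_force: [-2.3, 1.5, 8.2]
finger_gap: 0.109
```

jog_arm(
  commands="5 0 0 0.1 0 0 0; 5 0 0 0.1 0 0 0; 5 0 0 0 0 0 0; 5 0 0 0 0 0 0",
)

```text
clock: 24.05
position: [0.6409, -0.1022, 0.2375]
orientation: [0.978, -0.208, -0.0, 0.0]
wrist_force: [-4.9, 1.6, 13.3]
finger_gap: 0.112
```

```bash
python3 look.py 20
python3 - <<'E'
from h import *
from cell import *
im=camera("scene");a=cv2.resize(im[215:325,265:395],None,fx=5,fy=5,interpolation=2);cv2.imwrite("pics/s20.png",a)
print(get_obs()["wrist_force"],get_obs()["position"],get_obs()["clock"])
E
```

```text
[ 0.64090324 -0.10224222  0.23754775] [-4.85545682  1.63158678 13.34278998] shaft in tool [  2.     0.87 175.72] R3col [-2.e-04 -0.e+00 -1.e+00]
[-5.93273056  1.4016482  12.3961836 ] [ 0.64089919 -0.10221791  0.23754145] 24.15
```

View pics/s20.png

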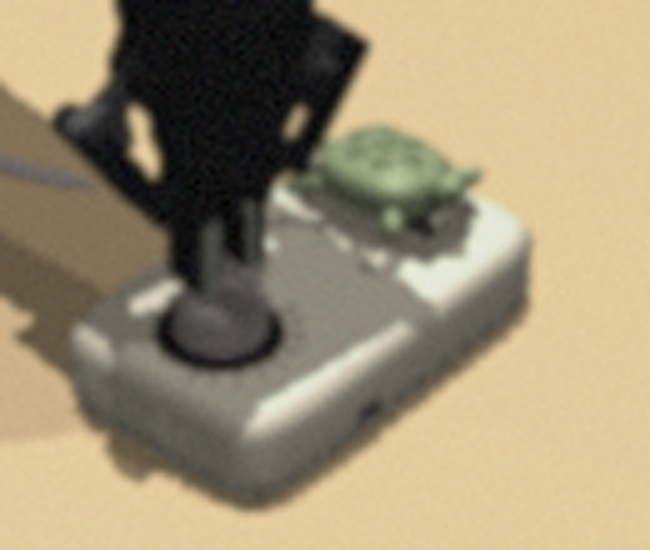

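View pics/w20.png

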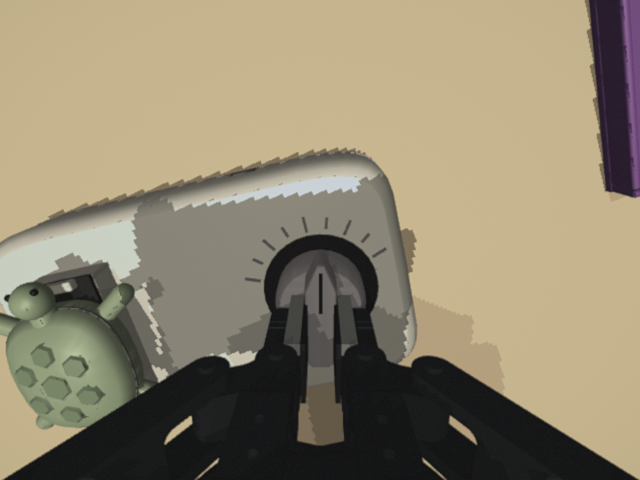

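jog_arm(
  commands="5 0 0 0 0 0 0; 5 0 0 0 0 0 0; 5 0 0 0 0 0 0; 5 0 0 0 0 0 0; 5 0 0 0 0 0 0",
)

```text
clock: 24.65
position: [0.6409, -0.1022, 0.2376]
orientation: [0.978, -0.208, -0.0, 0.0]
wrist_force: [-5.1, 1.6, 13.0]
finger_gap: 0.11
```

Run:
```python
from cell import *
o=get_obs();print(o["position"],o["wrist_force"],o["finger_gap"],o["clock"])
print(job_done())
```

```text
[ 0.64090991 -0.102216    0.23756226] [-5.06644122  1.60434661 12.97790575] 0.10963345130417564 24.65
the job is handed in; nothing more can be done
None
```

The turtle case is standing on the cradle and the knob is seated on the D-shaft and held pressed. I handed the job in at 24.65 s; `job_done()` reports no verdict.

- **Case:** The first placing left the case about 3 mm off centre towards the rear stop, so I gripped it again and moved it back. It slipped about 5 mm down in the fingers on that second lift. After release, the wrist view put it about 0.5 mm off along the cradle and about 1 mm to the side. I judged it level and lengthwise by eye from the images only. It looked unmoved in the last pictures.
- **Knob:** I gripped it by the bar and turned it to the shaft's flat (about -0.42 rad). The first try met the shaft at 5 N, so I backed off, shifted about 1 mm and it went in. It seated at a TCP height of about 0.241 m.
- **Press:** I pressed to a TCP height of 0.2376 m, the expected bottom of travel. It held there at 13 N, above the 9 N needed for full travel. A sideways force of about 5 N on the wrist remained.
- **Checks that disagreed:** Camera and tool measurements differed by about 1 to 2 mm, so I did the final insertion partly by feel. I could not read the shaft travel directly; I took it from the height and the force.
- **Other things:** I did not measure their positions again, but nothing I saw suggested that any of them had been touched.

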